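# Swing the flat chisel down and stand it in the concrete block

## Task

Pinch the blue-handled flat chisel firmly by the rivet at its handle end and lift it level. With the hand still pointing down, ease the grip so that the chisel swings down under its own weight and hangs tip down, tighten firmly again, then lower it to the bottom of the hole in the concrete block and let go, so it is left standing there (it may lean on the rim). Leave the yellow-handled chisel lying where it is.

Things in the scene. Friction and masses are not known exactly. Their poses are not given: they have to be found in the camera images.
- flat_chisel: Chisel 189 mm long, about 110 g: blue handle 12 thick x 20 high, steel bar, blade 26 wide, edge rounded. Origin: middle of the rivet through the handle, 14 mm from its end; x to the tip, y along the rivet. Only the rivet heads (13 diameter, 17.5 across) meet closing fingers. Lies level on a wooden bar 25 high; rivet 35 above the table, overhanging the bar's near edge by about 45, free air below.
- flat_tip (a point): Middle of the flat chisel's cutting edge, 175 mm from the rivet. The centre of mass lies about 105 mm from the rivet. Pinched on the rivet with 30 N or more the chisel stays level; eased to 5 to 8 N (fingers still closed on it) it swings down within 1.5 s, sinks less than 10 mm and may rest up to 15 degrees off plumb; at 3 N it slips more; opening the fingers drops it.
- stand: Fixed grey cast-concrete block, 110 x 110 x 90 mm high, with one round upright hole, 46 mm in diameter, in the middle of its top, 78 mm deep (its floor is 12 mm above the table). Origin: centre of the underside, on the hole's axis; z up.
- point_chisel: Bystander: a chisel of the same make with a yellow handle and a pointed tip, lying about 110 mm beside the flat one on the same bar, handle also towards the robot. Origin and axes as for the flat chisel. Which of the two lies on the left varies.
Not all that is in view belongs to the job. There is more than one size of the flat_chisel; the one meant has the size given above. Leave any pink look-alike of the stand alone.

How it is judged:
By the outcome, as a careful person would: the job done as asked, in the order asked, and still so for the second after the job is handed in, with the robot touching nothing.
It also fails if it takes over 59 s, if anything falls off the work surface, if the arm or the gripper's body presses on something with over 40 N, if the wrist force passes 120 N, or if a joint passes its speed limit or range.

## Robot

A 6-joint arm with a two-finger parallel gripper is mounted at the origin on the work surface. World frame = base frame: x ahead of the robot, y to its left, z up, the work surface at z = 0. Lengths are in m, angles in rad, forces in N, time in s.
With the tool pointing down it reaches from about 0.35 to 0.775 m from the base axis. Payload 5.5 kg.
Tool frame: the origin (TCP) lies midway between the tips of the shut fingers; the grasp point (between the pads) lies env.grasp_offset behind it (env.grasp_offset is the distance from the TCP to the grasp point, in m); z points along the fingers, y is the line along which they close (so a half turn about z gives the same grasp; the last joint's range is limited). The gripper opens to 85 mm and grips with 20 to 120 N. Pads are 22 mm wide; open, the fingers measure 114 mm over their backs; the gripper's body (76 mm by 85 mm) begins 54 mm behind the grasp point. The pads swing forward as they close: fully open they stand 13 mm farther back than shut.
Start: joints at [-1.31, 0.313, 0.046, 1.304, 0, 1.431], TCP at [0.224, -0.529, 0.203] pointing down, gripper open.
Joint ranges: [-2.76, 2.76], [-0.86, 1.69], [-1.03, 1.26], [-2.2, 2.34], [-1.47, 1.5], [-3.14, 3.14]. Speed limits (rad/s): [2.57, 2.57, 3.14, 3.14, 3.14, 3.14].

## Interface

Orientations are given as a unit quaternion [w, x, y, z].
In Python, from workcell import monitor, viewer, order, env gives the robot as it stands.
- The arm moves only by the tool carry_out, never from a script. Its argument "plan" is a list that holds one entry, the list of rows, each a list of 7 numbers: the turn, a rotation vector about the world's x, y, z in rad, then the shift along the world's x, y, z in mm, then the finger opening in mm, from 0 to 85.4. A call has 1 to 20 rows; each row is the pose to reach, as a shift and turn from the pose commanded when the call began; what a row does not reach only later rows make up. A row lasts 1/10 s, in which the tool goes at most 50 mm and 8.59 degrees, less where a joint would pass 70% of its speed; a pose out of reach is approached as far as the arm can. A call with a gripper value outside its range is refused whole. The fingers move at their own pace and stop on an object; "squeeze" is the grip in N (left out, the last holds). Time passes only in rows, so rows that repeat a pose let the fingers close. It gives the time, the measured TCP pose, the force, the opening and the grip force at its end, in the units of the state.
- monitor.get_state(): the state, without advancing time (a new reading comes with each control period).
- viewer.read_camera(name): name is "scene" or "top"; returns the picture (384x512x3 uint8, red, green, blue); there is no depth.
- viewer.calibration(name): a dict with "K" (3x3 intrinsics, pixels), "dist" ([k1, k2, p1, p2, k3] as OpenCV has them; the pictures are not rectified), "eye" and "rotation" of the camera in the world. Camera axes: x right, y down, z forward; pixel columns grow to the right and rows downward; lengths in m; the calibration is good to about 2 mm. A picture is of the moment at which its call begins. calibration takes no time and is no camera call.
- order.hand_in(): hands the job in; it is judged then, once.
The state is a dict: "clock": time; "joint_pos": joint angles; "qvel": joint speeds; "tau": joint torques, N m; "tcp_pos": TCP position; "orientation": TCP orientation; "wrist_force": force on the tool from outside, world axes, zero at the start; "ft_torque": the same for the moment, N m; "finger_gap": finger opening in m; "grip_force": force on a finger pad.
Only numpy, scipy, OpenCV 4.12 (cv2) and the standard library are available. Lean on these libraries where they do the work, as an engineer would, in place of code of your own. Each camera call takes 0.05 s, during which the arm holds its last target. There are 200 camera calls.

## Working session

There is one attempt and no reset: what is moved stays moved. The work goes in short steps, Python scripts to look and compute and a tool call to move; the robot and the scene stay as the last step left them, time stands still between calls to the robot, and variables do not carry over. Pictures are saved under pics/ and viewed, at most 10 in all, crops included, and the job is handed in when it is done.

Besides the shell and the picture viewer there is one more tool, called after "Emit:" by a JSON object that holds its "fn" and its "kwargs". carry_out: Moves the arm, as the interface text tells. Its arguments: {"type":"object","properties":{"plan":{"type":"array","items":{"type":"array","items":{"type":"array","items":{"type":"number"}}}},"squeeze":{"type":"number"}},"required":["plan"]}

```bash
mkdir -p pics; ls; cat > h.py <<'E'
import numpy as np, cv2
from workcell import monitor, viewer, order, env
def snap(n,f):
    im=viewer.read_camera(n); cv2.imwrite('pics/'+f+'.png',im[:,:,::-1]); return im
def ray(n,p):
    c=viewer.calibration(n); K=np.array(c['K'],float); d=np.array(c['dist'],float)
    u=cv2.undistortPoints(np.array(p,float).reshape(-1,1,2),K,d).reshape(-1,2)
    R=np.array(c['rotation']); R=R.reshape(3,3)
    return np.array(c['eye']), np.c_[u,np.ones(len(u))]@R.T
def onz(n,p,z):
    e,d=ray(n,p); return e+d*((z-e[2])/d[:,2])[:,None]
def tri(p1,p2,n1='scene',n2='top'):
    e1,d1=ray(n1,[p1]);e2,d2=ray(n2,[p2]);d1=d1[0];d2=d2[0]
    s=np.linalg.lstsq(np.c_[d1,-d2],e2-e1,rcond=None)[0]
    a=e1+s[0]*d1;b=e2+s[1]*d2; return (a+b)/2,np.linalg.norm(a-b)
def proj(n,P):
    c=viewer.calibration(n);R=np.array(c['rotation']).reshape(3,3)
    return cv2.projectPoints(np.array(P,float).reshape(-1,1,3),cv2.Rodrigues(R.T)[0],-R.T@np.array(c['eye']),np.array(c['K'],float),np.array(c['dist'],float))[0].reshape(-1,2)
E
python3 - <<'E'
from h import *
a=snap('scene','s0');b=snap('top','t0')
for n in('scene','top'):
    c=viewer.calibration(n);print(n,c['eye'],c['rotation'])
print(env.grasp_offset,monitor.get_state())
E
```

```text
pics
scene [ 1.14642832 -0.04522629  0.94765611] [-0.24249728  0.72569612  0.60663866 -0.21575389]
top [0.29684085 0.07066541 1.27835942] [ 0.04991042 -0.69569226  0.71470674 -0.05211056]
0.0187 {'clock': 0.1, 'joint_pos': array([-1.30959943e+00,  3.13939558e-01,  4.51152088e-02,  1.30360148e+00,
        1.89211310e-05,  1.43119577e+00]), 'qvel': array([-0.00016644, -0.00226032,  0.0032742 , -0.00051339,  0.00130381,
       -0.00029697]), 'tau': array([ 2.63078124e-03, -4.81722522e+01,  2.99245584e+01,  1.27479204e-02,
       -1.43376205e-04,  1.09031828e-05]), 'tcp_pos': array([ 0.22420693, -0.52895577,  0.20249922]), 'orientation': array([-8.13822231e-04,  9.79986960e-01,  1.99060025e-01, -4.00618830e-05]), 'wrist_force': array([ 0.17416821,  0.19012056, -1.17789857]), 'ft_torque': array([0.00502874, 0.00573871, 0.02457197]), 'grip_force': 0.0, 'finger_gap': 0.08566322607491948}
```

View pics/s0.png

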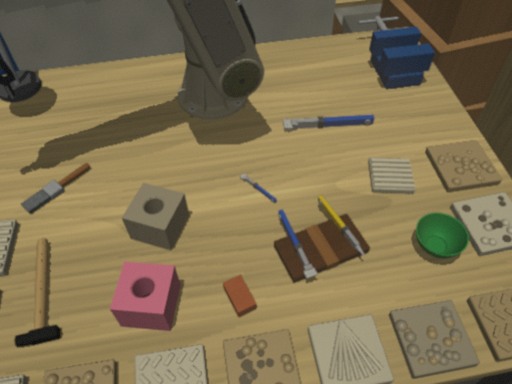

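View pics/t0.png

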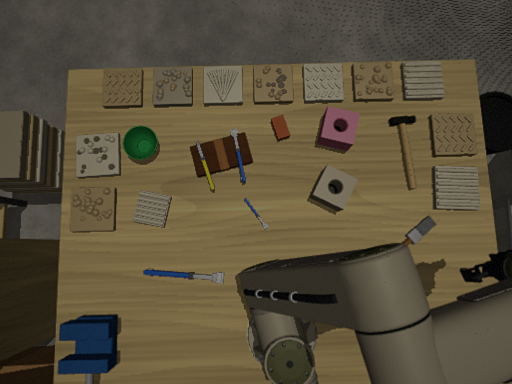

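The scene view has the blue chisel on the bar, from handle end (282,213) to tip (309,274). The grey block's hole is at (153,206). In the top view the handle end is (243,181), the tip (235,132) and the hole (336,187). The other blue chisels lie on the table, off the bar. Next I'll crop and measure.

```bash
sed -i "s/R=np.array(c\['rotation'\]); R=R.reshape(3,3)/R=rot(c)/; s/R=np.array(c\['rotation'\]).reshape(3,3)/R=rot(c)/" h.py; cat >> h.py <<'E'
from scipy.spatial.transform import Rotation
def rot(c): return Rotation.from_quat(np.roll(c['rotation'],-1)).as_matrix()
def blue(im,box):
    x0,y0,x1,y1=box
    h=cv2.cvtColor(im,cv2.COLOR_RGB2HSV)[y0:y1,x0:x1]
    m=cv2.inRange(h,(100,120,50),(130,255,255))
    n,l,s,_=cv2.connectedComponentsWithStats(m); k=1+np.argmax(s[1:,4])
    y,x=np.nonzero(l==k); p=np.c_[x+x0,y+y0].astype(float)
    c=p.mean(0); v=np.linalg.svd(p-c,full_matrices=False)[2][0]; t=(p-c)@v
    return c+v*(t.min()-.5), c+v*(t.max()+.5), len(p)
def hole(im,box):
    x0,y0,x1,y1=box
    g=cv2.cvtColor(im,cv2.COLOR_RGB2GRAY)[y0:y1,x0:x1]
    m=cv2.threshold(g,0,255,cv2.THRESH_BINARY_INV+cv2.THRESH_OTSU)[1]
    cs=cv2.findContours(m,cv2.RETR_EXTERNAL,cv2.CHAIN_APPROX_NONE)[0]
    e=cv2.fitEllipse(max(cs,key=cv2.contourArea)); return np.array(e[0])+[x0,y0],e[1]
E
python3 - <<'E'
from h import *
s=cv2.imread('pics/s0.png')[:,:,::-1].copy();t=cv2.imread('pics/t0.png')[:,:,::-1].copy()
bs=blue(s,(265,200,325,285));bt=blue(t,(225,125,255,190));print(bs,bt)
st=lambda b,n:sorted(b[:2],key=lambda p:p[1])
S=st(bs,0);T=st(bt,0)[::-1]
for i in(0,1):print('handle end/front',tri(S[i],T[i]))
print('pts z35',onz('scene',S,.035),onz('top',T,.035))
print('tip',tri((309,274),(235,132)))
hs=hole(s,(138,193,172,220));ht=hole(t,(326,177,347,198));print(hs,ht,tri(hs[0],ht[0]),onz('scene',[hs[0]],.09),onz('top',[ht[0]],.09))
a=cv2.resize(s[195:285,120:200],None,fx=5,fy=5,interpolation=2);b=cv2.resize(s[195:285,260:335],None,fx=5,fy=5,interpolation=2)
c=cv2.resize(t[120:210,185:255],None,fx=5,fy=5,interpolation=2);d=cv2.resize(t[150:220,300:365],None,fx=5,fy=5,interpolation=2)
d=cv2.copyMakeBorder(d,0,100,0,0,0)
cv2.imwrite('pics/c0.png',np.hstack([b,c])[:,:,::-1]);cv2.imwrite('pics/c1.png',np.hstack([a,d])[:,:,::-1])
E
```

```text
(array([279.91158238, 210.48596369]), array([296.4075907 , 243.86203964]), 142) (array([237.59988846, 150.37146913]), array([243.77610696, 181.55405887]), 104)
handle end/front (array([0.50562238, 0.10984554, 0.03531016]), np.float64(0.00014626726594483527))
handle end/front (array([0.61205645, 0.12720329, 0.04519076]), np.float64(0.0022525736046816462))
pts z35 [[0.50539603 0.10982541 0.035     ]
 [0.60589308 0.12801255 0.035     ]] [[0.50568664 0.10992757 0.035     ]
 [0.61487518 0.12879059 0.035     ]]
tip (array([0.68307756, 0.13818797, 0.02722746]), np.float64(0.0025199477857209642))
(array([153.07746315, 205.81537151]), (14.180624008178711, 20.16371726989746)) (array([334.97527695, 186.4402895 ]), (13.353995323181152, 14.073967933654785)) (array([ 0.47310173, -0.18808346,  0.08574546]), np.float64(0.0005739152605630223)) [[ 0.47636467 -0.18766709  0.09      ]] [[ 0.47247955 -0.18686825  0.09      ]]
```

View pics/c0.png

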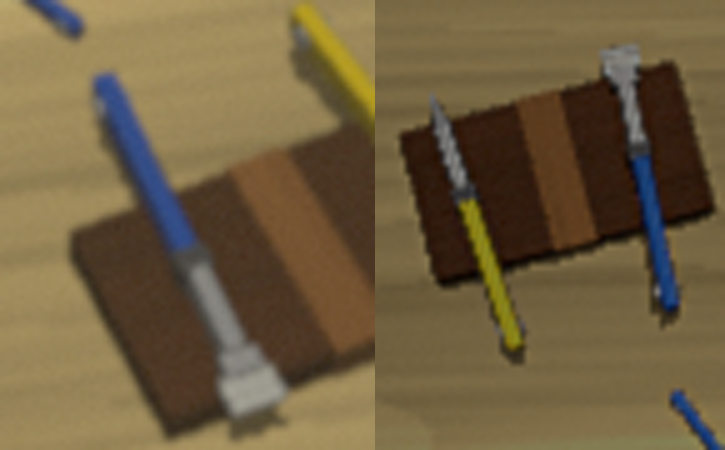

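View pics/c1.png

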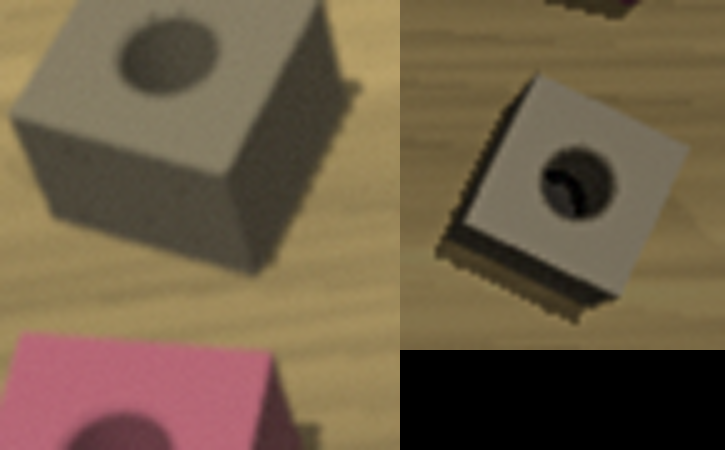

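The crops show the rivet head at scene (280,215) and top (242,178), the cutting edge at scene (310.4,277.4) and top (233.8,129.4), and the grey hole at scene (153.8,206.4) and top (335.6,186.8).

```bash
python3 - <<'E'
from h import *
e,_=tri((280,210.5),(243.7,181.5)); t,r=tri((310.4,277.4),(233.8,129.4)); print(e,t,r,np.linalg.norm(t-e))
u=(t-e)[:2];u/=np.linalg.norm(u);yaw=np.degrees(np.arctan2(u[1],u[0]));print('yaw',yaw)
print('hole',tri((153.8,206.4),(335.6,186.8)))
riv=(e[:2]+14e-3*u+t[:2]-.175*u)/2; print('rivet',riv)
s=monitor.get_state();R=Rotation.from_quat(np.roll(s['orientation'],-1)).as_matrix()
ty=np.degrees(np.arctan2(R[1,1],R[0,1]));dy=yaw-90-ty
print('turn',dy,np.radians(dy),'shift',(np.r_[riv,.0163]-s['tcp_pos'])*1000)
for z in(.017,.035):print(proj('top',[*riv,z]),proj('scene',[*riv,z]))
E
```

```text
[0.50578995 0.11006283 0.03542741] [0.69217027 0.14068742 0.02747491] 0.0005309465106985001 0.18904690320507095
yaw 9.331026596111878
hole (array([ 0.47236189, -0.18883075,  0.08269348]), np.float64(0.0031151938159100895))
rivet [0.51954528 0.112323  ]
turn -13.632986918664969 -0.2379405086120201 shift [ 295.3383528   641.27877138 -186.19921612]
[[243.17803266 178.46899334]] [[281.90334429 219.20316616]]
[[242.98313131 177.55292344]] [[282.10396597 214.97630929]]
```

Emit:
{"fn": "carry_out", "kwargs": {"plan": [[[0,0,-0.02,30,70,0,60],[0,0,-0.06,60,140,0,60],[0,0,-0.1,90,195,0,60],[0,0,-0.14,110,240,0,60],[0,0,-0.18,130,285,0,60],[0,0,-0.22,150,330,0,60],[0,0,-0.238,170,370,0,60],[0,0,-0.238,190,415,0,60],[0,0,-0.238,210,460,0,60],[0,0,-0.238,230,505,0,60],[0,0,-0.238,250,545,0,60],[0,0,-0.238,270,590,0,60],[0,0,-0.238,285,620,0,60],[0,0,-0.238,295,641,0,60],[0,0,-0.238,295,641,0,60],[0,0,-0.238,295,641,-40,60],[0,0,-0.238,295,641,-80,60],[0,0,-0.238,295,641,-110,60],[0,0,-0.238,295,641,-110,60],[0,0,-0.238,295,641,-110,60]]], "squeeze": 40}}

```text
clock: 2.1
tcp_pos: [0.5188, 0.1111, 0.0934]
orientation: [0.0, 0.997, 0.081, -0.001]
wrist_force: [0.5, 0.6, 0.5]
finger_gap: 0.0601
grip_force: 0.0
```

Emit:
{"fn": "carry_out", "kwargs": {"plan": [[[0,0,0,0.5,1,-25,50],[0,0,0,0.5,1,-50,50],[0,0,0,0.5,1,-70,50],[0,0,0,0.5,1,-77,50],[0,0,0,0.5,1,-77,50],[0,0,0,0.5,1,-77,50]]]}}

```text
clock: 2.7
tcp_pos: [0.5214, 0.1125, 0.0181]
orientation: [0.0, 0.997, 0.081, 0.001]
wrist_force: [-0.5, 0.1, 0.4]
finger_gap: 0.0501
grip_force: 0.0
```

```bash
python3 - <<'E'
from h import *
s=snap('scene','s1');t=snap('top','t1')
a=cv2.resize(s[180:290,250:330],None,fx=5,fy=5,interpolation=2);b=cv2.resize(t[120:230,205:275],None,fx=5,fy=5,interpolation=2)
cv2.imwrite('pics/c2.png',np.hstack([a,b])[:,:,::-1])
x=monitor.get_state();print(x['tcp_pos'],x['wrist_force'],x['finger_gap'])
E
```

```text
[0.52132519 0.11254706 0.01800419] [-0.14187645  0.6612507  -0.26081984] 0.05008731298464482
```

View pics/c2.png

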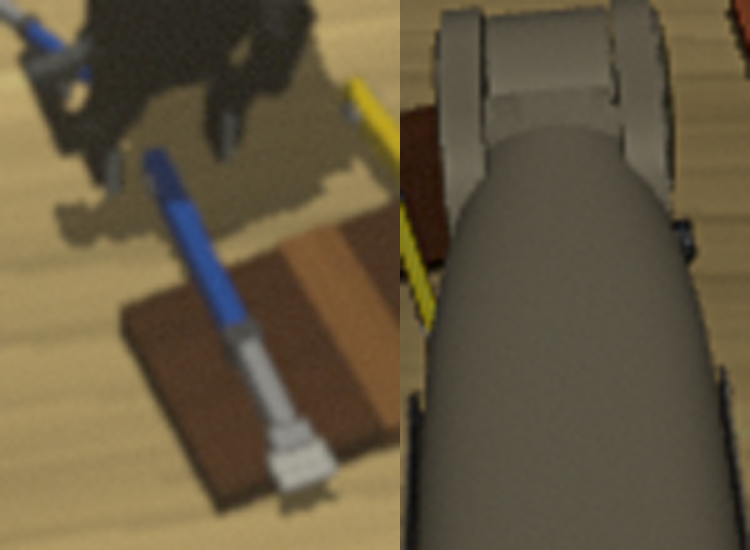

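The open fingers straddle the blue handle end, with tips at about (112,185) and (225,155) in the crop. The rivet is midway between them and nothing touches. I'll close now.

Emit:
{"fn": "carry_out", "kwargs": {"plan": [[[0,0,0,-1,0,-1,40],[0,0,0,-1,0,-1,30],[0,0,0,-1,0,-1,20],[0,0,0,-1,0,-1,10],[0,0,0,-1,0,-1,5],[0,0,0,-1,0,-1,0],[0,0,0,-1,0,-1,0],[0,0,0,-1,0,-1,0],[0,0,0,-1,0,-1,0],[0,0,0,-1,0,-1,0]]], "squeeze": 60}}

```text
clock: 3.8
tcp_pos: [0.5188, 0.1125, 0.0153]
orientation: [0.0, 0.997, 0.081, -0.0]
wrist_force: [-1.0, 0.8, 2.1]
finger_gap: 0.0077
grip_force: 58.7
```

```bash
python3 - <<'E'
from h import *
s=snap('scene','s2')
cv2.imwrite('pics/c3.png',cv2.resize(s[180:290,250:330],None,fx=5,fy=5,interpolation=2)[:,:,::-1])
print(monitor.get_state()['finger_gap'],blue(s,(265,200,325,285)))
E
```

```text
0.00804761492438111 (array([283.22530548, 217.83036525]), array([296.3500655 , 243.88721625]), 132)
```

View pics/c3.png

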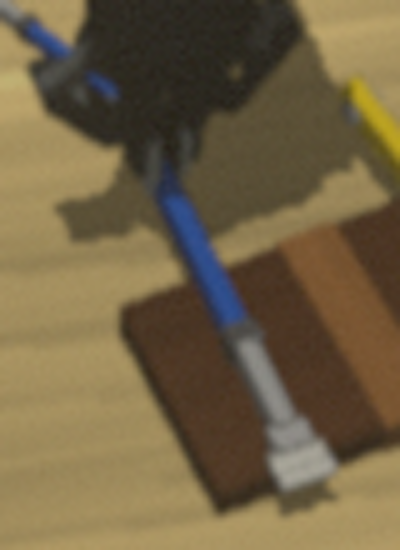

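The chisel hasn't moved and the fingertips close around the rivet at about (165,165) in the crop. I'll do a test lift.

Emit:
{"fn": "carry_out", "kwargs": {"plan": [[[0,0,0,0,0,3,0],[0,0,0,0,0,8,0],[0,0,0,0,0,14,0],[0,0,0,0,0,22,0],[0,0,0,0,0,30,0],[0,0,0,0,0,38,0],[0,0,0,0,0,45,0],[0,0,0,0,0,50,0],[0,0,0,0,0,50,0],[0,0,0,0,0,50,0],[0,0,0,0,0,50,0]]]}}

```text
clock: 4.95
tcp_pos: [0.5185, 0.1125, 0.0649]
orientation: [0.0, 0.997, 0.081, -0.0]
wrist_force: [0.7, 0.2, -1.2]
finger_gap: 0.0075
grip_force: 58.7
```

```bash
python3 - <<'E'
from h import *
s=snap('scene','s3');t=snap('top','t3')
cv2.imwrite('pics/c4.png',cv2.resize(s[150:290,230:350],None,fx=4,fy=4,interpolation=2)[:,:,::-1])
x=monitor.get_state();print(x['tcp_pos'],x['wrist_force'],x['ft_torque'],x['finger_gap'],x['grip_force'])
r=x['tcp_pos']+[0,0,.0187];u=np.array([np.cos(.163),np.sin(.163),0])
print('level tip expected',proj('scene',r+.175*u),'20deg down',proj('scene',r+.175*(u*.94-[0,0,.342])))
E
```

```text
[0.51847738 0.11249936 0.06490564] [ 0.30532898  1.78766864 -1.21007187] [-0.00180595  0.069607    0.04256048] 0.007955892063591418 58.710000459104776
level tip expected [[312.52828095 264.56189926]] 20deg down [[308.5135732  273.79841741]]
```

View pics/c4.png

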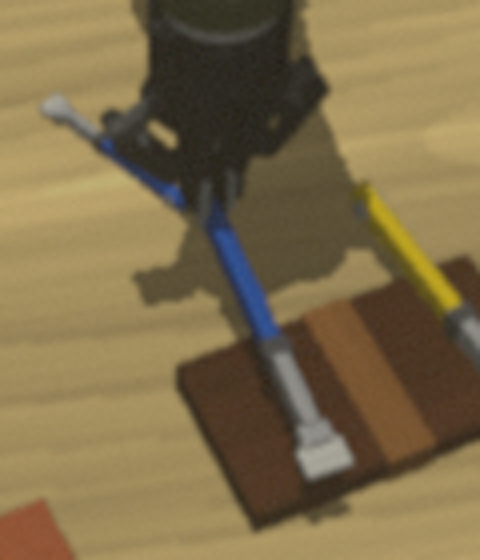

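The chisel is lifted about level: its tip is at (311.5,267), against (312.5,264.6) expected. I'll lift higher.

Emit:
{"fn": "carry_out", "kwargs": {"plan": [[[0,0,0,0,0,4,0],[0,0,0,0,0,12,0],[0,0,0,0,0,24,0],[0,0,0,0,0,40,0],[0,0,0,0,0,58,0],[0,0,0,0,0,76,0],[0,0,0,0,0,94,0],[0,0,0,0,0,112,0],[0,0,0,0,0,130,0],[0,0,0,0,0,148,0],[0,0,0,0,0,166,0],[0,0,0,0,0,184,0],[0,0,0,0,0,202,0],[0,0,0,0,0,216,0],[0,0,0,0,0,228,0],[0,0,0,0,0,236,0],[0,0,0,0,0,240,0],[0,0,0,0,0,240,0],[0,0,0,0,0,240,0]]]}}

```text
clock: 6.95
tcp_pos: [0.5186, 0.1125, 0.3049]
orientation: [0.0, 0.997, 0.081, -0.0]
wrist_force: [0.1, -0.3, -0.9]
finger_gap: 0.0078
grip_force: 58.8
```

```bash
cat >> h.py <<'E'
def tipcheck(f,box):
    s=snap('scene',f); x=monitor.get_state()
    print(x['clock'],x['tcp_pos'],x['wrist_force'],x['ft_torque'],x['finger_gap'],x['grip_force'])
    r=x['tcp_pos']+[0,0,.0187]; R=Rotation.from_quat(np.roll(x['orientation'],-1)).as_matrix(); u=R[:,0]
    for a in (0,5,10,60,75,90,105): print(a,proj('scene',r+.175*(u*np.cos(np.radians(a))-[0,0,np.sin(np.radians(a))]))[0])
    try: print('blue',blue(s,box))
    except Exception as e: print(e)
    return s
E
python3 - <<'E'
from h import *
s=tipcheck('s4',(230,80,350,260))
E
```

```text
7.0 [0.51852939 0.11248991 0.30472747] [ 0.58587958  0.97354586 -1.10642147] [-0.02231116  0.14729257 -0.0104444 ] 0.007869886134552324 58.765237256884575
0 [323.69608847 195.74975203]
5 [322.67134643 200.81889952]
10 [321.37454939 205.12580804]
60 [299.09067182 208.90975131]
75 [291.1611549  198.83310038]
90 [283.47072667 185.28380304]
105 [276.32057426 169.13340618]
blue (array([287.57624729, 130.66051578]), array([304.42311713, 161.87946326]), 195)
```

Emit:
{"fn": "carry_out", "kwargs": {"plan": [[[0,0,0,0,0,0,0],[0,0,0,0,0,0,0],[0,0,0,0,0,0,0],[0,0,0,0,0,0,0]]], "squeeze": 7}}

```text
clock: 7.4
tcp_pos: [0.5188, 0.1125, 0.3052]
orientation: [0.0, 0.997, 0.081, -0.0]
wrist_force: [0.1, 0.9, -2.3]
finger_gap: 0.0077
grip_force: 58.8
```

```bash
python3 - <<'E'
from h import *
s=tipcheck('s5',(230,80,350,260))
E
```

```text
7.45 [0.51882635 0.11253189 0.30524412] [-0.2458209   0.11557315 -1.89026842] [-0.03760177  0.08999222 -0.00462221] 0.007864214115969702 58.82084984332323
0 [323.80265948 195.63640844]
5 [322.77532093 200.7121095 ]
10 [321.47562675 205.02520695]
60 [299.15838292 208.85037208]
75 [291.22067068 198.78080043]
90 [283.5236561  185.23723356]
105 [276.36852124 169.09141186]
blue (array([287.37735446, 130.22709363]), array([304.49520029, 161.84191161]), 198)
```

Emit:
{"fn": "carry_out", "kwargs": {"plan": [[[0,0,0,0,0,0,2],[0,0,0,0,0,0,2],[0,0,0,0,0,0,2],[0,0,0,0,0,0,2]]], "squeeze": 7}}

```text
clock: 7.85
tcp_pos: [0.5189, 0.1125, 0.3053]
orientation: [0.0, 0.997, 0.081, 0.0]
wrist_force: [-0.3, -1.0, -0.6]
finger_gap: 0.0077
grip_force: 58.8
```

```bash
python3 - <<'E'
from h import *
s=tipcheck('s6',(230,80,350,260))
print([k for k in dir(env) if k[0]!='_'],[k for k in dir(order) if k[0]!='_'],[k for k in dir(monitor) if k[0]!='_'])
E
```

```text
7.9 [0.51883534 0.11252217 0.30533578] [ 0.05942247 -1.04068145 -0.61960106] [ 0.06779937  0.12934219 -0.02725177] 0.007451860509633971 58.817764073610306
0 [323.80752707 195.59975135]
5 [322.77997926 200.67666552]
10 [321.48001896 204.99094085]
60 [299.15861469 208.825095  ]
75 [291.21962203 198.75728628]
90 [283.52145126 185.21513497]
105 [276.36530371 169.07039395]
blue (array([287.1476236 , 129.42187299]), array([304.26429603, 161.49311362]), 196)
['MotionError', 'grasp_offset'] ['hand_in'] ['get_state']
```

Emit:
{"fn": "carry_out", "kwargs": {"plan": [[[0,0,0,0,0,0,5],[0,0,0,0,0,0,5],[0,0,0,0,0,0,5]]], "squeeze": 20}}

```text
clock: 8.2
tcp_pos: [0.5188, 0.1125, 0.3053]
orientation: [0.0, 0.997, 0.081, 0.0]
wrist_force: [0.3, -0.1, -1.4]
finger_gap: 0.008
grip_force: 58.8
```

Emit:
{"fn": "carry_out", "kwargs": {"plan": [[[0,0,0,0,0,0,8],[0,0,0,0,0,0,9],[0,0,0,0,0,0,9],[0,0,0,0,0,0,9]]], "squeeze": 60}}

```text
clock: 8.6
tcp_pos: [0.5188, 0.1125, 0.3053]
orientation: [0.0, 0.997, 0.081, -0.0]
wrist_force: [-0.4, -1.0, -0.9]
finger_gap: 0.0093
grip_force: 38.7
```

Emit:
{"fn": "carry_out", "kwargs": {"plan": [[[0,0,0,0,0,0,9.5],[0,0,0,0,0,0,10],[0,0,0,0,0,0,10],[0,0,0,0,0,0,10]]]}}

```text
clock: 9.0
tcp_pos: [0.5188, 0.1125, 0.3053]
orientation: [0.0, 0.997, 0.081, 0.0]
wrist_force: [-0.1, -0.7, -1.7]
finger_gap: 0.0104
grip_force: 25.9
```

Emit:
{"fn": "carry_out", "kwargs": {"plan": [[[0,0,0,0,0,0,10.5],[0,0,0,0,0,0,10.8],[0,0,0,0,0,0,10.8],[0,0,0,0,0,0,10.8]]]}}

```text
clock: 9.4
tcp_pos: [0.5191, 0.1126, 0.3054]
orientation: [0.0, 0.997, 0.081, 0.0]
wrist_force: [0.6, -0.5, -0.3]
finger_gap: 0.011
grip_force: 8.5
```

Emit:
{"fn": "carry_out", "kwargs": {"plan": [[[0,0,0,0,0,0,10.8],[0,0,0,0,0,0,10.8],[0,0,0,0,0,0,10.8],[0,0,0,0,0,0,10.8],[0,0,0,0,0,0,10.8],[0,0,0,0,0,0,10.8]]]}}

```text
clock: 10.0
tcp_pos: [0.5192, 0.1126, 0.3054]
orientation: [0.0, 0.997, 0.081, 0.0]
wrist_force: [0.3, 0.7, -0.8]
finger_gap: 0.0106
grip_force: 4.7
```

```bash
python3 - <<'E'
from h import *
s=tipcheck('s7',(230,80,350,260))
cv2.imwrite('pics/c5.png',cv2.resize(s[80:220,230:350],None,fx=4,fy=4,interpolation=2)[:,:,::-1])
E
```

```text
10.05 [0.51920099 0.11255432 0.3054546 ] [ 0.12120603  0.59310421 -0.2016362 ] [-0.00057138 -0.15867217 -0.03066574] 0.010877751726729452 4.4336193054914474
0 [323.892674   195.67214058]
5 [322.8632344  200.75079941]
10 [321.56120388 205.06664642]
60 [299.21738187 208.90964397]
75 [291.27328175 198.84403516]
90 [283.57123709 185.30467731]
105 [276.4124211  169.16340829]
blue (array([286.52179244, 135.35138634]), array([296.33517596, 173.93930072]), 204)
```

View pics/c5.png

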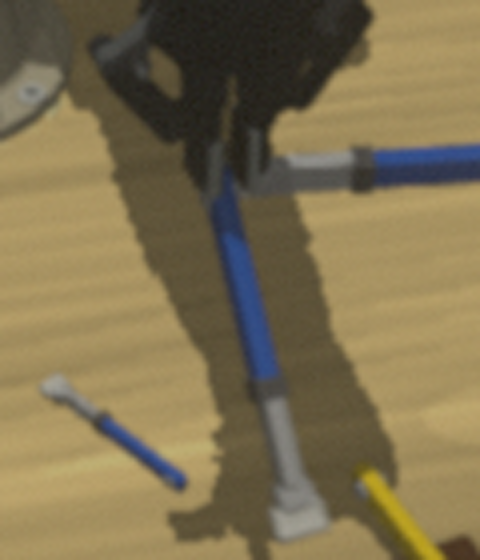

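The chisel is swinging down, with its tip at (305,209), about 50 degrees below level. The grip has fallen to 4.4 N, so I'll nudge it back up to 6–7 N.

Emit:
{"fn": "carry_out", "kwargs": {"plan": [[[0,0,0,0,0,0,10.65],[0,0,0,0,0,0,10.65],[0,0,0,0,0,0,10.65],[0,0,0,0,0,0,10.65]]]}}

```text
clock: 10.45
tcp_pos: [0.5186, 0.1125, 0.3053]
orientation: [0.0, 0.997, 0.081, -0.0]
wrist_force: [-0.9, 0.3, -0.8]
finger_gap: 0.0106
grip_force: 2.0
```

```bash
python3 - <<'E'
from h import *
s=tipcheck('s8',(230,80,350,260))
E
```

```text
10.5 [0.51863491 0.11248732 0.30531761] [-0.0535819  -0.25951251 -0.06419934] [-0.05495167  0.06930509 -0.05293605] 0.01083051629133932 1.9808534512412734
0 [323.74671401 195.54352143]
5 [322.72038689 200.62005629]
10 [321.42178666 204.93400413]
60 [299.11656166 208.76628985]
75 [291.18183403 198.69754612]
90 [283.48724726 185.15396908]
105 [276.33394779 169.00730103]
blue (array([349.57130748, 118.16571157]), array([323.48345675, 119.74114054]), 93)
```

```bash
python3 - <<'E'
from h import *
s=cv2.imread('pics/s8.png')[:,:,::-1].copy()
h=cv2.cvtColor(s,cv2.COLOR_RGB2HSV)[80:290,230:320]
m=cv2.inRange(h,(100,120,50),(130,255,255))
n,l,st,c=cv2.connectedComponentsWithStats(m)
for k in range(1,n):
    if st[k,4]>5: print(st[k]+[230,80,0,0,0])
for f in ('s7','s8'):
    a=cv2.imread(f'pics/{f}.png'); b=cv2.imread('pics/s4.png')
    d=cv2.absdiff(a,b).max(2)>40; y,x=np.nonzero(d); print(f,len(x),x.min(),x.max(),y.min(),y.max())
E
```

```text
[256 186  19  15  38]
s7 1076 283 329 130 231
s8 920 256 329 116 229
```

```bash
python3 - <<'E'
from h import *
s=cv2.imread('pics/s8.png')
cv2.imwrite('pics/c6.png',cv2.convertScaleAbs(cv2.resize(s[90:290,225:345],None,fx=3,fy=3,interpolation=2),alpha=1.6))
E
```

```text
(no output)
```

View pics/c6.png

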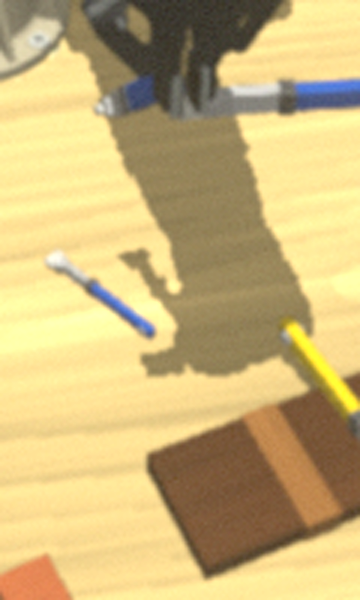

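The crop shows the chisel swung past plumb on the robot's side, tip at about (258,126), still in the fingers. The grip is low, so I'll tighten a little straight away.

Emit:
{"fn": "carry_out", "kwargs": {"plan": [[[0,0,0,0,0,0,10.2],[0,0,0,0,0,0,10.2]]]}}

```text
clock: 10.7
tcp_pos: [0.5189, 0.1125, 0.3052]
orientation: [0.0, 0.997, 0.081, -0.0]
wrist_force: [0.8, 0.2, -0.9]
finger_gap: 0.0103
grip_force: 4.0
```

```bash
cat >> h.py <<'E'
def diffcheck(f):
    # pixels of the lifted chisel: differ from the first picture of the empty-ish scene and blue/steel
    s=snap('scene',f); x=monitor.get_state(); print(x['clock'],x['tcp_pos'],x['finger_gap'],x['grip_force'],x['wrist_force'])
    m=cv2.inRange(cv2.cvtColor(s,cv2.COLOR_RGB2HSV),(105,90,20),(130,255,255))
    n,l,st,c=cv2.connectedComponentsWithStats(m)
    for k in range(1,n):
        if st[k,4]>8 and 120<st[k,0]<330 and 60<st[k,1]<260: print(st[k],c[k].round(1))
    return s
E
python3 - <<'E'
from h import *
diffcheck('s9')
s=cv2.imread('pics/s0.png')[:,:,::-1].copy()
E
```

```text
10.75 [0.51902408 0.11258681 0.30530505] 0.009993057450559928 4.588915997883305 [-0.01232488  0.01494955 -0.77927968]
[324 115  49  11 281] [345.3 119.4]
[282 129   8  40 185] [285.6 149. ]
[256 185  20  16  58] [265.2 192.6]
```

Emit:
{"fn": "carry_out", "kwargs": {"plan": [[[0,0,0,0,0,0,10],[0,0,0,0,0,0,9.9],[0,0,0,0,0,0,9.9],[0,0,0,0,0,0,9.9],[0,0,0,0,0,0,9.9]]]}}

```text
clock: 11.25
tcp_pos: [0.5188, 0.1125, 0.3054]
orientation: [0.0, 0.997, 0.081, 0.0]
wrist_force: [-0.7, 0.1, 0.1]
finger_gap: 0.01
grip_force: 0.0
```

```bash
python3 - <<'E'
from h import *
diffcheck('s10')
E
```

```text
11.3 [0.5188514  0.11253895 0.305366  ] 0.009676755386883663 0.0 [ 0.51515287 -0.76954953 -0.48200385]
[324 115  49  10 287] [345.5 119.4]
[256 185  20  16  57] [265.2 192.6]
[280 205  15  43 307] [286.8 227.4]
```

The grip reads 0 N, so the chisel slipped out and is on or near the bar at about (287,227). I'll move aside and look.

Emit:
{"fn": "carry_out", "kwargs": {"plan": [[[0,0,0,0,0,20,30],[0,0,0,0,-20,20,60],[0,0,0,0,-60,20,60],[0,0,0,0,-100,20,60],[0,0,0,0,-140,20,60],[0,0,0,0,-180,20,60],[0,0,0,0,-220,20,60],[0,0,0,0,-260,20,60],[0,0,0,0,-280,20,60],[0,0,0,0,-280,20,60],[0,0,0,0,-280,20,60]]]}}

```text
clock: 12.4
tcp_pos: [0.5187, -0.1676, 0.3251]
orientation: [-0.0, 0.997, 0.081, -0.0]
wrist_force: [-0.6, 0.9, -0.8]
finger_gap: 0.0597
grip_force: 0.0
```

```bash
python3 - <<'E'
from h import *
s=snap('scene','s11');t=snap('top','t11')
a=cv2.resize(s[170:300,240:380],None,fx=3,fy=3,interpolation=2);b=cv2.resize(t[110:240,170:290],None,fx=3,fy=3,interpolation=2)
cv2.imwrite('pics/c7.png',np.hstack([a,b])[:,:,::-1]);print(a.shape,b.shape)
print(blue(s,(265,200,325,285)),blue(t,(215,115,262,196)))
E
```

```text
(390, 420, 3) (390, 360, 3)
(array([292.27689991, 214.04359719]), array([283.85733195, 246.9907055 ]), 232) (array([247.20537141, 150.99734996]), array([234.39026173, 179.27260706]), 158)
```

View pics/c7.png

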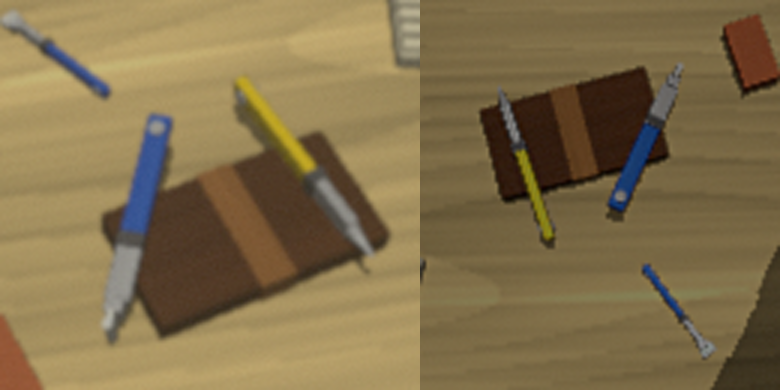

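The chisel now lies on its side across the bar's corner with the rivet axis upright: handle end at top (235,179), tip beyond the bar's edge. My plan is to grip it by the handle, roll it upright in the air, lay it back level on the bar and redo the pinch. First I need its pose and the bar's outline. I've used all ten pictures, so from here I only use numbers.

```bash
python3 - <<'E'
from h import *
s=cv2.imread('pics/s11.png')[:,:,::-1].copy();t=cv2.imread('pics/t11.png')[:,:,::-1].copy()
bs=blue(s,(265,200,325,285));bt=blue(t,(215,115,262,196))
S=sorted(bs[:2],key=lambda p:p[1]);T=sorted(bt[:2],key=lambda p:-p[1])
E=[tri(S[i],T[i]) for i in(0,1)];print('end/front',E)
tip=tri((240+107/3,170+338/3),(170+(678-420)/3,110+68/3));print('tip',tip)
riv=tri((240+157/3,170+128/3),(170+(620-420)/3,110+196/3));print('rivet top',riv)
u=E[1][0]-E[0][0];print('len',np.linalg.norm(u),'yaw',np.degrees(np.arctan2(u[1],u[0])),'yaw to tip',np.degrees(np.arctan2(*(tip[0]-E[0][0])[[1,0]])))
# bar corners from crop (top view): near-right, far-right, far-left, near-left
c=[(170+(x-420)/3,110+y/3) for x,y in((668,155),(645,67),(481,108),(501,200))]
print('bar',onz('top',c,.025)[:,:2].round(3))
# yellow ends
print('yellow',onz('top',[(170+(548-420)/3,110+240/3),(170+(502-420)/3,110+92/3)],.035)[:,:2].round(3))
print('small',onz('top',[(170+(646-420)/3,110+266/3),(170+(708-420)/3,110+355/3)],.01)[:,:2].round(3))
print('red',onz('top',[(170+(723-420)/3,110+25/3),(170+(743-420)/3,110+93/3)],.01)[:,:2].round(3))
E
```

```text
end/front [(array([0.5156265 , 0.14053534, 0.02634374]), np.float64(0.0032267920103336263)), (array([0.61095213, 0.09641777, 0.03873347]), np.float64(0.0013276082814340172))]
tip (array([0.68311367, 0.06379435, 0.01194296]), np.float64(3.1283901445106805e-05))
rivet top (array([0.52574903, 0.13437556, 0.04734565]), np.float64(0.0027482419823098843))
len 0.10576786465583303 yaw -24.835127735715606 yaw to tip -24.616791846977666
bar [[0.576 0.078]
 [0.681 0.102]
 [0.637 0.293]
 [0.529 0.27 ]]
yellow [[0.48  0.216]
 [0.653 0.267]]
small [[0.45  0.107]
 [0.347 0.039]]
red [[ 0.735  0.009]
 [ 0.651 -0.012]]
```

Emit:
{"fn": "carry_out", "kwargs": {"plan": [[[0,0,-0.08,2,30,0,45],[0,0,-0.16,4,70,0,45],[0,0,-0.24,6,110,0,45],[0,0,-0.32,8,150,0,45],[0,0,-0.4,10,190,0,45],[0,0,-0.48,12,230,0,45],[0,0,-0.55,14,270,0,45],[0,0,-0.592,16,299,-20,45],[0,0,-0.592,16,299,-60,45],[0,0,-0.592,16,299,-100,45],[0,0,-0.592,16,299,-140,45],[0,0,-0.592,16,299,-180,45],[0,0,-0.592,16,299,-215,45],[0,0,-0.592,16,299,-215,45],[0,0,-0.592,16,299,-215,45]]]}}

```text
clock: 14.0
tcp_pos: [0.4582, -0.0783, 0.1768]
orientation: [-0.019, 0.983, -0.183, 0.003]
wrist_force: [0.4, -0.7, -0.1]
finger_gap: 0.0451
grip_force: 0.0
```

```bash
python3 - <<'E'
from h import *
s=snap('scene','s12');x=monitor.get_state();print(x['tcp_pos'],x['orientation'],x['joint_pos'].round(3))
E
```

```text
[ 0.45659384 -0.07759871  0.17425342] [-1.90220684e-02  9.82990926e-01 -1.82665728e-01  4.82594722e-04] [-0.369  0.111 -0.283  1.183  0.038  3.14 ]
```

Emit:
{"fn": "carry_out", "kwargs": {"plan": [[[0,0,0.14,4,10,0,45],[0,0,0.28,8,20,0,45],[0,0,0.42,12,30,0,45],[0,0,0.56,16,40,0,45],[0,0,0.7,20,50,0,45],[0,0,0.84,24,60,0,45],[0,0,0.98,28,70,0,45],[0,0,1.12,32,80,0,45],[0,0,1.26,36,90,0,45],[0,0,1.4,40,100,0,45],[0,0,1.54,44,110,0,45],[0,0,1.68,48,120,0,45],[0,0,1.82,52,130,0,45],[0,0,1.96,56,140,0,45],[0,0,2.1,60,150,0,45],[0,0,2.24,64,165,0,45],[0,0,2.38,68,180,0,45],[0,0,2.52,72,195,0,45],[0,0,2.66,76,209,0,45],[0,0,2.8,78,209,0,45]]]}}

```text
clock: 16.05
tcp_pos: [0.5372, 0.132, 0.1786]
orientation: [-0.006, 0.344, 0.939, -0.017]
wrist_force: [0.1, 0.0, -0.4]
finger_gap: 0.0449
grip_force: 0.0
```

```bash
cat >> h.py <<'E'
def pose():
    x=monitor.get_state(); R=Rotation.from_quat(np.roll(x['orientation'],-1)).as_matrix()
    print(x['clock'],'tcp',x['tcp_pos'].round(4),'yaw',np.degrees(np.arctan2(R[1,0],R[0,0])).round(1),'z',R[:,2].round(3),'q',x['joint_pos'].round(2),'gap',x['finger_gap'],'grip',x['grip_force'],'F',x['wrist_force'].round(1)); return x,R
E
python3 -c "
from h import *
pose()"
```

```text
16.05 tcp [0.5372 0.132  0.1786] yaw 139.8 z [-0.022 -0.028 -0.999] q [ 0.11  0.3  -0.03  1.26 -0.03  0.81] gap 0.04491293574724605 grip 0.0 F [ 0.1  0.  -0.4]
```

Emit:
{"fn": "carry_out", "kwargs": {"plan": [[[0.014,-0.011,0.1,-2,-1,-30,45],[0.028,-0.022,0.2,-2,-1,-60,45],[0.028,-0.022,0.272,-2,-1,-90,45],[0.028,-0.022,0.272,-2,-1,-115,45],[0.028,-0.022,0.272,-2,-1,-135,45],[0.028,-0.022,0.272,-2,-1,-148,45],[0.028,-0.022,0.272,-2,-1,-152,45],[0.028,-0.022,0.272,-2,-1,-152,30],[0.028,-0.022,0.272,-2,-1,-152,20],[0.028,-0.022,0.272,-2,-1,-152,10],[0.028,-0.022,0.272,-2,-1,-152,5],[0.028,-0.022,0.272,-2,-1,-152,0],[0.028,-0.022,0.272,-2,-1,-152,0],[0.028,-0.022,0.272,-2,-1,-152,0]]], "squeeze": 90}}

```text
clock: 17.45
tcp_pos: [0.5351, 0.1291, 0.0259]
orientation: [0.002, 0.217, 0.976, -0.001]
wrist_force: [0.9, -0.0, -0.9]
finger_gap: -0.0002
grip_force: 0.0
```

```bash
python3 - <<'E'
from h import *
pose(); s=diffcheck('s13')
E
```

```text
17.45 tcp [0.5351 0.1291 0.0259] yaw 154.9 z [ 0.003 -0.004 -1.   ] q [ 0.09  0.38 -0.31  0.87 -0.    0.53] gap -0.00016208036352656952 grip 0.0 F [ 0.9 -0.  -0.9]
17.5 [0.53505739 0.12902809 0.02584054] 0.00016802826428487317 0.0 [ 0.06525719  0.24862921 -0.02406805]
[328 115  45  10 279] [347.7 119.5]
[256 185  11  10  31] [260.7 189.2]
[281 215  16  33 237] [288.5 232.8]
```

The fingers closed to zero, so only the rivet heads meet the pads. I'll shift to the rivet itself and grip its heads across their diameter.

Emit:
{"fn": "carry_out", "kwargs": {"plan": [[[0,0,0,0,0,0,40],[0,0,0,0,0,0,40],[0,0,0,0,0,0,40],[0,0,0,0,0,0,40],[0,0,0,-8,5.5,0,40],[0,0,0,-8,5.5,0,30],[0,0,0,-8,5.5,0,20],[0,0,0,-8,5.5,0,10],[0,0,0,-8,5.5,0,0],[0,0,0,-8,5.5,0,0],[0,0,0,-8,5.5,0,0],[0,0,0,-8,5.5,0,0]]], "squeeze": 90}}

```text
clock: 18.7
tcp_pos: [0.5271, 0.1345, 0.0258]
orientation: [0.002, 0.217, 0.976, -0.001]
wrist_force: [-0.2, 0.4, 0.0]
finger_gap: 0.0002
grip_force: 0.0
```

```bash
python3 - <<'E'
from h import *
pose(); s=diffcheck('s14')
E
```

```text
18.7 tcp [0.5271 0.1345 0.0258] yaw 154.9 z [ 0.003 -0.004 -1.   ] q [ 0.1   0.37 -0.33  0.87 -0.    0.54] gap 0.0001765797484995192 grip 0.0 F [-0.2  0.4  0. ]
18.75 [0.52710714 0.13449619 0.02577995] -0.00011220236657095216 0.0 [ 0.3426966   0.00577503 -0.18802973]
[256 185  20  16  65] [266.  192.9]
[281 216  15  32 247] [288.6 232.2]
```

Emit:
{"fn": "carry_out", "kwargs": {"plan": [[[0,0,0,0,0,0,40],[0,0,0,0,0,0,40],[0,0,0,0,0,0,40],[0,0,0,0,0,-5,40],[0,0,0,0,0,-11,40],[0,0,0,0,0,-11,30],[0,0,0,0,0,-11,20],[0,0,0,0,0,-11,10],[0,0,0,0,0,-11,0],[0,0,0,0,0,-11,0],[0,0,0,0,0,-11,0],[0,0,0,0,0,-11,0]]], "squeeze": 90}}

```text
clock: 19.95
tcp_pos: [0.5271, 0.1345, 0.0149]
orientation: [0.002, 0.217, 0.976, -0.001]
wrist_force: [0.0, 0.0, 1.1]
finger_gap: 0.0018
grip_force: 75.7
```

```bash
python3 - <<'E'
from h import *
pose(); s=diffcheck('s15')
E
```

```text
19.95 tcp [0.5271 0.1345 0.0149] yaw 154.9 z [ 0.003 -0.004 -1.   ] q [ 0.1   0.38 -0.34  0.84 -0.    0.54] gap 0.0018148446326651116 grip 75.68362687714398 F [0.  0.  1.1]
20.0 [0.52712353 0.13456298 0.01488004] 0.001971445996507939 75.69297454319894 [-0.77278938 -0.44764341 -0.56724542]
[329 115  45  10 289] [348.9 119.5]
[256 185  16  13  50] [263.4 191.1]
[281 218  14  30 233] [287.6 232.8]
```

The rivet heads are gripped (75.7 N). Next: lift, then compute the roll.

Emit:
{"fn": "carry_out", "kwargs": {"plan": [[[0,0,0,0,0,4,0],[0,0,0,0,0,12,0],[0,0,0,0,0,25,0],[0,0,0,0,0,42,0],[0,0,0,0,0,62,0],[0,0,0,0,0,82,0],[0,0,0,0,0,102,0],[0,0,0,0,0,122,0],[0,0,0,0,0,138,0],[0,0,0,0,0,148,0],[0,0,0,0,0,150,0],[0,0,0,0,0,150,0]]], "squeeze": 110}}

```text
clock: 21.2
tcp_pos: [0.5272, 0.1346, 0.1652]
orientation: [0.002, 0.217, 0.976, -0.001]
wrist_force: [0.6, -0.3, 0.1]
finger_gap: 0.0004
grip_force: 0.0
```

```bash
cat > roll.py <<'E'
from h import *
def plan(rv_to,Rt,R,tcp,off=.0187):
    # shift/turn so that the rivet (off behind TCP) ends at rv_to with orientation Rt
    q=Rotation.from_matrix(Rt@R.T).as_rotvec(); t=rv_to+off*Rt[:,2]
    print('turn',q.round(3),'shift mm',((t-tcp)*1000).round(1))
E
python3 - <<'E'
from roll import *
x,R=pose(); diffcheck('s16')
rz=Rotation.from_euler('z',34.6,degrees=True).as_matrix()
u=np.array([np.cos(np.radians(10)),np.sin(np.radians(10)),0])
for a in (20,40,55,65):
    Rt=Rotation.from_rotvec(u*np.radians(a)).as_matrix()@rz@R
    print(a);plan(np.array([.508,.107,.190]),Rt,R,x['tcp_pos'])
r=x['tcp_pos']+[0,0,.0187];v=np.array([.909,-.417,0])
print('level: end',proj('scene',r-.014*v),'front',proj('scene',r+.09*v))
E
```

```text
21.2 tcp [0.5272 0.1346 0.1652] yaw 154.9 z [ 0.004 -0.003 -1.   ] q [ 0.1   0.26 -0.11  1.19 -0.    0.54] gap 0.00040723055973618765 grip 0.0 F [ 0.6 -0.3  0.1]
21.25 [0.52674698 0.13451892 0.16444957] -4.9192993848541156e-05 0.0 [-0.36191231 -0.33687091 -0.07784325]
[323 115  50  11 316] [345.6 119.7]
[256 185  20  16  57] [265.2 192.6]
[290 202  39  25 234] [308.5 214.6]
20
turn [ 0.352 -0.045  0.598] shift mm [-20.2 -21.3   7.3]
40
turn [ 0.703 -0.09   0.579] shift mm [-21.2 -15.7  10.5]
55
turn [ 0.966 -0.124  0.556] shift mm [-21.7 -12.5  14.1]
65
turn [ 1.141 -0.146  0.537] shift mm [-22.  -10.9  16.9]
level: end [[296.0669898  171.82185068]] front [[285.78706924 209.20135634]]
```

The chisel slipped out again and has moved to about (308,215) in the scene view. I'll clear the arm and re-measure.

Emit:
{"fn": "carry_out", "kwargs": {"plan": [[[0,0,0,0,-30,10,40],[0,0,0,0,-70,20,40],[0,0,0,0,-110,30,40],[0,0,0,0,-150,30,40],[0,0,0,0,-190,30,40],[0,0,0,0,-230,30,40],[0,0,0,0,-250,30,40],[0,0,0,0,-250,30,40]]]}}

```text
clock: 22.05
tcp_pos: [0.5265, -0.118, 0.1935]
orientation: [0.001, 0.219, 0.976, -0.002]
wrist_force: [0.5, 0.0, -0.3]
finger_gap: 0.0401
grip_force: 0.0
```

```bash
python3 - <<'E'
from h import *
s=snap('scene','s17');t=snap('top','t17')
bs=blue(s,(278,196,340,285));bt=blue(t,(195,115,262,193));print(bs,bt)
for a,b in((0,0),(1,1),(0,1),(1,0)): print(a,b,tri(bs[a],bt[b]))
s0=cv2.imread('pics/s0.png')[:,:,::-1];t0=cv2.imread('pics/t0.png')[:,:,::-1]
def desc(im,box,p,q):
    # steel-ish (grey, bright) pixels on the extension of the handle and yellow blob
    x0,y0,x1,y1=box;h=cv2.cvtColor(im,cv2.COLOR_RGB2HSV)[y0:y1,x0:x1]
    for nm,lo,hi in(('steel',(0,0,105),(180,40,255)),('yellow',(22,170,80),(34,255,255))):
        m=cv2.inRange(h,lo,hi);n,l,st,c=cv2.connectedComponentsWithStats(m)
        for k in range(1,n):
            if st[k,4]>6: print(nm,st[k]+[x0,y0,0,0,0],(c[k]+[x0,y0]).round(1))
print('S');desc(s,(265,190,375,290),0,0);print('T');desc(t,(185,115,262,195),0,0)
print('S0');desc(s0.copy(),(265,190,375,290),0,0);print('T0');desc(t0.copy(),(185,115,262,195),0,0)
E
```

```text
(array([328.05128778, 203.07727205]), array([290.28177063, 224.50966453]), 150) (array([239.74001776, 170.11601894]), array([208.39951426, 176.56235185]), 99)
0 0 (array([0.54515176, 0.16433328, 0.10561128]), np.float64(0.09262087259293937))
1 1 (array([0.52747966, 0.18331393, 0.00144864]), np.float64(0.10109198996464523))
0 1 (array([0.5215881 , 0.22563703, 0.05811462]), np.float64(0.002531053203492984))
1 0 (array([0.54693313, 0.12487216, 0.02995082]), np.float64(0.0037187047804269784))
S
steel [265 225  22  21 126] [273.2 234.3]
steel [345 229  19  26 124] [353.9 240.9]
yellow [319 196   6   6  22] [321.6 198.2]
yellow [328 208  17  21 136] [336.  218.1]
T
steel [198 145   5  12  29] [200.  150.4]
steel [254 163   8   7  29] [258.2 166.6]
yellow [202 160  12  30  88] [207.7 174.1]
S0
steel [265 190   7   6   7] [268.  192.4]
steel [346 230  18  25 104] [354.5 241.1]
steel [298 248  19  30 203] [307.  265.4]
yellow [319 196  26  33 204] [332.1 213.2]
T0
steel [230 129   9  19  69] [234.7 135.9]
steel [198 145   5  12  29] [199.8 150.6]
yellow [202 160  13  30 101] [208.  174.7]
```

Measurements show the chisel's handle end propped on the yellow handle (z about 0.058) and its tip on the table. Its yaw is −76 degrees, slope about −15.6 degrees, and the rivet axis is level again. The yellow chisel hasn't moved. I'll pinch the rivet with the hand tilted about 10 degrees, then straighten the hand in the air so the chisel comes level.

```bash
python3 - <<'E'
from roll import *
x,R=pose()
e=np.array([.5216,.2256,.058]);f=np.array([.5469,.1249,.030]);d=(f-e)/np.linalg.norm(f-e)
riv=e+.014*d;print('rivet',riv,'slope',np.degrees(np.arcsin(d[2])))
dh=d*[1,1,0];dh/=np.linalg.norm(dh)
a=np.radians(10);tz=-np.array([0,0,1])*np.cos(a)-dh*np.sin(a)
best=None
for sg in(1,-1):
    ty=sg*np.cross([0,0,1],dh);Rt=np.c_[np.cross(ty,tz),ty,tz];q=Rotation.from_matrix(Rt@R.T).as_rotvec()
    print(sg,'turn',q.round(3))
    t=riv+.006*d+.0175*tz
    for back in(.08,0): print('shift',((t-back*tz-x['tcp_pos'])*1000).round(1))
E
```

```text
22.15 tcp [ 0.5264 -0.1154  0.1938] yaw 154.8 z [ 0.001 -0.002 -1.   ] q [-0.36  0.24 -0.07  1.25 -0.    0.08] gap 0.03944807125955621 grip 0.0 F [ 0.2  0.3 -0.1]
rivet [0.5248937  0.21249031 0.0543548 ] slope -15.09209446171168
1 turn [ 0.142  0.115 -0.883]
shift [  2.5 311.7 -79.4]
shift [  -0.8  325.2 -158.2]
-1 turn [ 0.138 -0.165  2.25 ]
shift [  2.5 311.7 -79.4]
shift [  -0.8  325.2 -158.2]
```

Emit:
{"fn": "carry_out", "kwargs": {"plan": [[[0,0,-0.1,0,30,0,34],[0,0,-0.24,0,70,0,34],[0,0,-0.38,0,115,0,34],[0.03,0.02,-0.52,0,160,-10,34],[0.06,0.05,-0.66,1,205,-20,34],[0.1,0.08,-0.8,2,250,-40,34],[0.142,0.115,-0.883,2.5,290,-60,34],[0.142,0.115,-0.883,2.5,312,-79,34],[0.142,0.115,-0.883,2.5,312,-79,34],[0.142,0.115,-0.883,2.5,312,-79,34],[0.142,0.115,-0.883,2.5,312,-79,34]]], "squeeze": 60}}

```text
clock: 23.25
tcp_pos: [0.5298, 0.1966, 0.1166]
orientation: [-0.068, 0.612, 0.786, 0.053]
wrist_force: [-0.4, -0.7, -0.2]
finger_gap: 0.034
grip_force: 0.0
```

```bash
python3 - <<'E'
from h import *
x,R=pose()
T=np.array([.5256,.2098,.0356])
print('to grip',((T-x['tcp_pos'])*1000).round(1),'wanted z -.042 .168 -.985')
s=diffcheck('s18')
E
```

```text
23.25 tcp [0.5298 0.1966 0.1166] yaw 104.2 z [-0.041  0.166 -0.985] q [ 0.11  0.34 -0.15  1.11  0.17  1.43] gap 0.03402927333927115 grip 0.0 F [-0.4 -0.7 -0.2]
to grip [ -4.2  13.2 -81. ] wanted z -.042 .168 -.985
23.3 [0.53013246 0.19626273 0.11686005] 0.03388775250642846 0.0 [-0.31616126 -0.38167849  0.82358566]
[256 185  20  16  58] [265.2 192.6]
[290 203  39  24 204] [307.9 215.2]
```

Emit:
{"fn": "carry_out", "kwargs": {"plan": [[[0,0,0,-1,4,-25,34],[0,0,0,-2,8,-50,34],[0,0,0,-3.5,11,-70,34],[0,0,0,-4,13,-81,34],[0,0,0,-4,13,-81,34],[0,0,0,-4,13,-81,20],[0,0,0,-4,13,-81,10],[0,0,0,-4,13,-81,0],[0,0,0,-4,13,-81,0],[0,0,0,-4,13,-81,0],[0,0,0,-4,13,-81,0]]], "squeeze": 60}}

```text
clock: 24.4
tcp_pos: [0.5257, 0.2096, 0.035]
orientation: [-0.068, 0.612, 0.786, 0.053]
wrist_force: [-0.2, 0.1, -0.2]
finger_gap: 0.0002
grip_force: 0.0
```

```bash
python3 - <<'E'
from h import *
x,R=pose()
s=diffcheck('s19')
E
```

```text
24.4 tcp [0.5257 0.2096 0.035 ] yaw 104.2 z [-0.042  0.166 -0.985] q [ 0.14  0.4  -0.27  0.92  0.17  1.46] gap 0.00021507021274830117 grip 0.0 F [-0.2  0.1 -0.2]
24.45 [0.52559694 0.20955993 0.03491472] 0.00029848754630823346 0.0 [-0.06502564 -0.81800469  0.78714091]
[256 185  20  16  57] [265.2 192.6]
[290 209  32  18 167] [304.6 217.3]
```

Emit:
{"fn": "carry_out", "kwargs": {"plan": [[[0,0,0,0,0,0,17],[0,0,0,0,0,0,17],[0,0,0,0,0,0,17],[0,0,0,-1,3,0,17],[0,0,0,-1.6,6,0,17],[0,0,0,-1.6,6,0,17],[0,0,0,-1.6,6,0,8],[0,0,0,-1.6,6,0,0],[0,0,0,-1.6,6,0,0],[0,0,0,-1.6,6,0,0]]], "squeeze": 60}}

```text
clock: 25.45
tcp_pos: [0.5239, 0.2155, 0.035]
orientation: [-0.068, 0.612, 0.786, 0.053]
wrist_force: [-1.5, -0.5, 3.6]
finger_gap: 0.0004
grip_force: 1.6
```

```bash
python3 - <<'E'
from h import *
x,R=pose()
s=diffcheck('s20')
h=cv2.cvtColor(s,cv2.COLOR_RGB2HSV)
y,xx=np.nonzero(cv2.inRange(h,(22,170,80),(34,255,255))[190:260,310:370]);print('yellow',xx.min()+310,xx.max()+310,y.min()+190,y.max()+190,len(xx))
E
```

```text
25.45 tcp [0.5239 0.2155 0.035 ] yaw 104.2 z [-0.042  0.166 -0.985] q [ 0.15  0.4  -0.27  0.92  0.17  1.47] gap 0.0004107082534612956 grip 1.6151539638781287 F [-1.5 -0.5  3.6]
25.5 [0.52394131 0.21551335 0.03504563] 4.562413405523892e-05 1.6372288617003505 [-1.70835441 -0.17972163  3.98676047]
[256 185  20  16  57] [265.2 192.6]
[290 207  32  20 160] [305.  216.7]
yellow 328 344 208 228 139
```

Emit:
{"fn": "carry_out", "kwargs": {"plan": [[[0,0,0,0,0,1,17],[0,0,0,0,0,1,17],[0,0,0,0,0,1,17],[0,0,0,0,0,-3,17],[0,0,0,0,0,-6,17],[0,0,0,0,0,-6,17],[0,0,0,0,0,-6,8],[0,0,0,0,0,-6,0],[0,0,0,0,0,-6,0],[0,0,0,0,0,-6,0]]], "squeeze": 60}}

```text
clock: 26.5
tcp_pos: [0.5243, 0.2156, 0.029]
orientation: [-0.068, 0.612, 0.786, 0.053]
wrist_force: [-0.6, -0.5, 2.4]
finger_gap: 0.0094
grip_force: 59.3
```

```bash
python3 - <<'E'
from h import *
x,R=pose()
s=diffcheck('s21')
h=cv2.cvtColor(s,cv2.COLOR_RGB2HSV)
y,xx=np.nonzero(cv2.inRange(h,(22,170,80),(34,255,255))[190:260,310:370]);print('yellow',xx.min()+310,xx.max()+310,y.min()+190,y.max()+190,len(xx))
E
```

```text
26.5 tcp [0.5243 0.2156 0.029 ] yaw 104.2 z [-0.042  0.166 -0.985] q [ 0.15  0.41 -0.28  0.9   0.17  1.47] gap 0.009432129981311908 grip 59.34862578255361 F [-0.6 -0.5  2.4]
26.55 [0.52429127 0.21555162 0.02897478] 0.009464894006952888 59.34855950798945 [ 0.0479109  -1.01794149  0.82321133]
[256 185  20  16  56] [265.1 192.5]
[290 207  30  20 173] [304.7 217. ]
yellow 328 343 209 227 124
```

Pinched: 59 N, gap 9.4 mm. Next I'll lift and straighten the hand.

Emit:
{"fn": "carry_out", "kwargs": {"plan": [[[0,0,0,0,0,3,0],[0,0,0,0,0,9,0],[0,0,0,0,0,18,0],[0,0,0,0,0,30,0],[0,0,0,0,0,45,0],[-0.03,-0.01,0,0,0,62,0],[-0.06,-0.015,0,0,0,80,0],[-0.09,-0.02,0,0,0,98,0],[-0.12,-0.03,0,0,0,116,0],[-0.15,-0.037,0,0,0,134,0],[-0.168,-0.042,0,0,-5,152,0],[-0.168,-0.042,0,0,-12,170,0],[-0.168,-0.042,0,0,-20,188,0],[-0.168,-0.042,0,0,-30,206,0],[-0.168,-0.042,0,0,-40,224,0],[-0.168,-0.042,0,0,-48,242,0],[-0.168,-0.042,0,0,-55,258,0],[-0.168,-0.042,0,0,-58,268,0],[-0.168,-0.042,0,0,-60,275,0],[-0.168,-0.042,0,0,-60,275,0]]], "squeeze": 80}}

```text
clock: 28.55
tcp_pos: [0.5243, 0.1556, 0.3049]
orientation: [0.001, 0.615, 0.789, 0.0]
wrist_force: [0.1, -0.1, -1.3]
finger_gap: 0.0087
grip_force: 79.4
```

```bash
cat >> h.py <<'E'
def ang(f):
    # blue handle pixels of the held chisel vs predictions for pitch angles below level
    s=diffcheck(f); x,R=pose(); r=x['tcp_pos']-.0225*R[:,2]
    dh=np.array([.244,-.970,0]) 
    for a in range(0,151,15):
        d=dh*np.cos(np.radians(a))-[0,0,np.sin(np.radians(a))]
        print(a,'end..front',proj('scene',[r-.014*d,r+.09*d]).round(0).tolist(),'tip',proj('scene',r+.175*d)[0].round(0))
E
python3 - <<'E'
from h import *
ang('s22')
E
```

```text
28.6 [0.52402775 0.15571331 0.30396085] 0.00814886203322153 79.39417551571296 [ 0.44686353  0.57782104 -1.04830241]
[324 115  50  11 325] [345.9 119.7]
[266 125  42  22 359] [286.9 135.2]
[256 185  20  16  57] [265.2 192.6]
28.6 tcp [0.524  0.1557 0.304 ] yaw 104.2 z [-0.    -0.001 -1.   ] q [ 0.14  0.25  0.21  1.53 -0.    1.47] gap 0.00814886203322153 grip 79.39417551571296 F [ 0.4  0.6 -1. ]
0 end..front [[315.0, 124.0], [266.0, 140.0]] tip [224. 154.]
15 end..front [[315.0, 123.0], [268.0, 148.0]] tip [229. 170.]
30 end..front [[315.0, 122.0], [272.0, 155.0]] tip [238. 181.]
45 end..front [[314.0, 121.0], [278.0, 159.0]] tip [252. 187.]
60 end..front [[312.0, 121.0], [286.0, 161.0]] tip [267. 190.]
75 end..front [[311.0, 121.0], [296.0, 160.0]] tip [285. 189.]
90 end..front [[309.0, 121.0], [306.0, 158.0]] tip [303. 184.]
105 end..front [[308.0, 122.0], [316.0, 153.0]] tip [321. 175.]
120 end..front [[306.0, 123.0], [325.0, 147.0]] tip [338. 164.]
135 end..front [[304.0, 124.0], [334.0, 140.0]] tip [354. 151.]
150 end..front [[303.0, 126.0], [341.0, 131.0]] tip [368. 135.]
```

The chisel is held level, handle front at (266,142). I'll ease the grip in small steps.

Emit:
{"fn": "carry_out", "kwargs": {"plan": [[[0,0,0,0,0,0,10],[0,0,0,0,0,0,10.8],[0,0,0,0,0,0,11.2],[0,0,0,0,0,0,11.2]]]}}

```text
clock: 29.0
tcp_pos: [0.5238, 0.1557, 0.3034]
orientation: [-0.0, 0.614, 0.789, -0.001]
wrist_force: [-0.4, 0.4, -0.7]
finger_gap: 0.0109
grip_force: 18.5
```

Emit:
{"fn": "carry_out", "kwargs": {"plan": [[[0,0,0,0,0,0,11.5],[0,0,0,0,0,0,11.5]]]}}

```text
clock: 29.2
tcp_pos: [0.524, 0.1555, 0.3038]
orientation: [0.0, 0.615, 0.789, -0.001]
wrist_force: [-0.1, 0.5, -0.5]
finger_gap: 0.0117
grip_force: 9.0
```

```bash
python3 - <<'E'
from h import *
diffcheck('s23')
E
```

```text
29.25 [0.52405676 0.15543082 0.30385083] 0.011639102572677718 7.850201586261392 [-0.0172597  -1.2459398  -1.24503606]
[323 115  50  11 329] [345.8 119.7]
[269 126  40  28 322] [289.2 139.2]
[256 185  20  16  57] [265.2 192.6]
```

Emit:
{"fn": "carry_out", "kwargs": {"plan": [[[0,0,0,0,0,0,11.4],[0,0,0,0,0,0,11.4]]]}}

```text
clock: 29.45
tcp_pos: [0.5239, 0.1556, 0.3037]
orientation: [-0.0, 0.615, 0.789, -0.0]
wrist_force: [-0.6, 0.2, -0.5]
finger_gap: 0.0118
grip_force: 6.2
```

```bash
python3 - <<'E'
from h import *
diffcheck('s24')
E
```

```text
29.5 [0.52391989 0.15567361 0.30377718] 0.011608939502020237 6.082618162035942 [-0.25066284  0.61070666 -1.22322808]
[316 115  57  35 424] [340.9 123.1]
[256 185  20  16  58] [265.2 192.6]
```

Emit:
{"fn": "carry_out", "kwargs": {"plan": [[[0,0,0,0,0,0,11.3],[0,0,0,0,0,0,11.3]]]}}

```text
clock: 29.7
tcp_pos: [0.524, 0.1555, 0.3038]
orientation: [0.0, 0.615, 0.789, -0.001]
wrist_force: [-0.3, -0.4, -0.5]
finger_gap: 0.0114
grip_force: 7.0
```

```bash
python3 - <<'E'
from h import *
s=diffcheck('s25')
h=cv2.cvtColor(s,cv2.COLOR_RGB2HSV);m=cv2.inRange(h,(105,90,20),(130,255,255))
for y in range(122,172,5): print(y,np.nonzero(m[y,270:375])[0]+270)
E
```

```text
29.75 [0.523996   0.15548431 0.30384012] 0.011507971336715708 7.110228985548019 [-0.60691006 -0.36829428 -1.11617341]
[323 115  50  11 335] [345.7 119.8]
[315 129   7  25 105] [318.7 139. ]
[256 185  20  16  56] [265.1 192.5]
122 [324 325 326 327 328 329 330 331 332 333 334 335 336 337 338 339 340 341
 342 343 344 345 346 347 348 349 350 351 352 353 354 355 356 357 358 359
 360 361 362]
127 []
132 [315 316 317 318 319 320]
137 [316 317 318 319 320 321]
142 [317 318 320 321]
147 [319 320 321]
152 [320 321]
157 []
162 []
167 []
```

Emit:
{"fn": "carry_out", "kwargs": {"plan": [[[0,0,0,0,0,0,11.3],[0,0,0,0,0,0,11.3]]]}}

```text
clock: 29.95
tcp_pos: [0.5241, 0.1554, 0.3038]
orientation: [0.0, 0.615, 0.789, -0.001]
wrist_force: [0.4, -0.8, -1.4]
finger_gap: 0.0118
grip_force: 7.3
```

```bash
cat >> h.py <<'E'
def hang(f):
    s=diffcheck(f); g=cv2.cvtColor(s,cv2.COLOR_RGB2HSV)
    b=cv2.inRange(g,(105,90,20),(130,255,255)); st=cv2.inRange(g,(0,0,95),(180,45,255)); st[:, :250]=0
    for y in range(130,200,5):
        u=np.nonzero(b[y,280:345])[0]+280; v=np.nonzero(st[y,280:345])[0]+280
        print(y,'blue',(u.min(),u.max()) if len(u) else '','steel',(v.min(),v.max()) if len(v) else '')
E
python3 - <<'E'
from h import *
hang('s26')
E
```

```text
30.0 [0.52400564 0.15546277 0.30383318] 0.011467737923509752 7.228201702237129 [ 1.08547371 -0.78721842 -1.55209538]
[323 115  50  11 326] [345.8 119.7]
[291 130  23  33 267] [302.1 146.4]
[256 185  20  16  57] [265.2 192.6]
130 blue (np.int64(309), np.int64(310)) steel 
135 blue (np.int64(305), np.int64(312)) steel 
140 blue (np.int64(302), np.int64(309)) steel 
145 blue (np.int64(299), np.int64(306)) steel 
150 blue (np.int64(296), np.int64(304)) steel 
155 blue (np.int64(294), np.int64(301)) steel 
160 blue (np.int64(291), np.int64(298)) steel 
165 blue  steel 
170 blue  steel (np.int64(286), np.int64(288))
175 blue  steel (np.int64(284), np.int64(285))
180 blue  steel (np.int64(281), np.int64(283))
185 blue  steel (np.int64(280), np.int64(283))
190 blue  steel (np.int64(282), np.int64(283))
195 blue  steel
```

Emit:
{"fn": "carry_out", "kwargs": {"plan": [[[0,0,0,0,0,0,11.3],[0,0,0,0,0,0,11.3],[0,0,0,0,0,0,11.3],[0,0,0,0,0,0,11.3]]]}}

```text
clock: 30.4
tcp_pos: [0.524, 0.1555, 0.3038]
orientation: [0.0, 0.615, 0.789, -0.001]
wrist_force: [0.3, 0.3, -1.3]
finger_gap: 0.0113
grip_force: 6.9
```

```bash
python3 - <<'E'
from h import *
hang('s27')
E
```

```text
30.45 [0.52400249 0.15548849 0.30379652] 0.011591738891446128 6.946098357439041 [ 0.1147415   0.4950298  -1.44737742]
[323 115  50  11 319] [345.4 119.7]
[318 119   3   5  12] [318.9 121.4]
[303 130  14  31 207] [309.7 144.7]
[256 185  20  16  56] [265.1 192.5]
130 blue (np.int64(310), np.int64(313)) steel 
135 blue (np.int64(309), np.int64(315)) steel 
140 blue (np.int64(308), np.int64(314)) steel 
145 blue (np.int64(307), np.int64(313)) steel 
150 blue (np.int64(306), np.int64(312)) steel 
155 blue (np.int64(304), np.int64(310)) steel 
160 blue (np.int64(304), np.int64(305)) steel 
165 blue  steel 
170 blue  steel 
175 blue  steel 
180 blue  steel (np.int64(298), np.int64(304))
185 blue  steel (np.int64(302), np.int64(304))
190 blue  steel 
195 blue  steel
```

It hangs close to plumb. I'll tighten firmly.

Emit:
{"fn": "carry_out", "kwargs": {"plan": [[[0,0,0,0,0,0,8],[0,0,0,0,0,0,0],[0,0,0,0,0,0,0],[0,0,0,0,0,0,0]]], "squeeze": 70}}

```text
clock: 30.85
tcp_pos: [0.524, 0.1555, 0.3038]
orientation: [0.0, 0.615, 0.789, -0.0]
wrist_force: [-0.0, -0.0, -1.2]
finger_gap: 0.0065
grip_force: 68.5
```

```bash
python3 - <<'E'
from h import *
hang('s28'); x,R=pose(); t=x['tcp_pos']
for dy in(-.04,-.02,0,.02,.04): print(dy,proj('scene',[t+[0,dy,-.075+.0],t+[0,dy*.5,.02-.085]]).round(1).tolist())
c=np.array([.473,-.188]);print('to hole',((c-t[:2])*1000).round(1))
E
```

```text
30.9 [0.52396046 0.15550985 0.30381825] 0.006425327162636792 68.46171140670776 [-0.1415548   0.14813834 -0.35542107]
[324 115  49  11 320] [345.8 119.7]
[317 119   4   5  15] [318.6 121.3]
[305 129  13  31 183] [311.3 143.2]
[256 185  20  16  56] [265.1 192.5]
130 blue (np.int64(311), np.int64(312)) steel 
135 blue (np.int64(310), np.int64(316)) steel 
140 blue (np.int64(309), np.int64(315)) steel 
145 blue (np.int64(308), np.int64(314)) steel 
150 blue (np.int64(307), np.int64(313)) steel 
155 blue (np.int64(307), np.int64(312)) steel 
160 blue  steel 
165 blue  steel 
170 blue  steel 
175 blue  steel 
180 blue  steel (np.int64(306), np.int64(306))
185 blue  steel (np.int64(304), np.int64(306))
190 blue  steel 
195 blue  steel 
30.9 tcp [0.524  0.1555 0.3038] yaw 104.2 z [-0.001 -0.001 -1.   ] q [ 0.14  0.25  0.21  1.53 -0.    1.47] gap 0.006425327162636792 grip 68.46171140670776 F [-0.1  0.1 -0.4]
-0.04 [[286.6, 162.9], [296.1, 158.3]]
-0.02 [[295.9, 161.5], [300.8, 157.7]]
0 [[305.2, 160.2], [305.5, 157.0]]
0.02 [[314.5, 158.9], [310.2, 156.3]]
0.04 [[323.7, 157.6], [314.9, 155.7]]
to hole [ -51.  -343.5]
```

```bash
python3 - <<'E'
from h import *
a=cv2.imread('pics/s28.png');b=cv2.imread('pics/s22.png')
d=(cv2.absdiff(a,b).max(2)>22)
for y in range(150,206,3):
    v=np.nonzero(d[y,285:335])[0]+285; print(y,(v.min(),v.max(),len(v)) if len(v) else '')
t=np.array([.524,.1555,.3038]);dh=np.array([.244,-.970,0]);n=np.array([.970,.244,0])
def onplane(p):
    e,v=ray('scene',[p]);v=v[0];P=e+v*((t-e)@n)/(v@n);return ((P-t)@dh*1000).round(1),P.round(4)
for p in((312.5,137),(309.7,155),(305,186)): print(p,onplane(p))
E
```

```text
150 (np.int64(305), np.int64(315), 11)
153 (np.int64(305), np.int64(314), 10)
156 (np.int64(304), np.int64(313), 10)
159 (np.int64(303), np.int64(313), 11)
162 (np.int64(303), np.int64(313), 11)
165 (np.int64(305), np.int64(307), 3)
168 (np.int64(306), np.int64(309), 3)
171 
174 
177 (np.int64(303), np.int64(309), 7)
180 (np.int64(304), np.int64(307), 4)
183 (np.int64(305), np.int64(308), 4)
186 (np.int64(304), np.int64(306), 3)
189 
192 
195 
198 
201 
204 
(312.5, 137) (np.float64(-11.6), array([0.5212, 0.1668, 0.2925]))
(309.7, 155) (np.float64(-9.7), array([0.5216, 0.1649, 0.2406]))
(305, 186) (np.float64(-6.2), array([0.5225, 0.1615, 0.1394]))
```

Held at 68 N, close to plumb, tip at (0.5225, 0.1615, 0.139). I'll carry it smoothly over to the hole.

Emit:
{"fn": "carry_out", "kwargs": {"plan": [[[0,0,0,-0.5,-4,0,0],[0,0,0,-2,-12,0,0],[0,0,0,-3.5,-24,2,0],[0,0,0,-6,-40,4,0],[0,0,0,-8.5,-60,6,0],[0,0,0,-11.5,-82,8,0],[0,0,0,-15,-106,10,0],[0,0,0,-18.5,-130,10,0],[0,0,0,-22,-155,10,0],[0,0,0,-25.5,-180,10,0],[0,0,0,-29,-205,10,0],[0,0,0,-32.5,-230,10,0],[0,0,0,-36,-254,10,0],[0,0,0,-39.5,-277,10,0],[0,0,0,-42.5,-299,10,0],[0,0,0,-45,-318,10,0],[0,0,0,-47,-333,10,0],[0,0,0,-48.5,-343,10,0],[0,0,0,-49.5,-349,10,0],[0,0,0,-49.5,-349.5,10,0]]]}}

```text
clock: 32.9
tcp_pos: [0.4743, -0.1945, 0.3138]
orientation: [0.0, 0.615, 0.789, -0.0]
wrist_force: [0.1, -0.2, -0.9]
finger_gap: 0.0059
grip_force: 68.6
```

```bash
python3 - <<'E'
from h import *
x,R=pose(); s=diffcheck('s29'); t=x['tcp_pos']
s0=cv2.imread('pics/s0.png')[:,:,::-1]
d=cv2.absdiff(s,s0.copy()).max(2)>25
dh=np.array([.244,-.970,0])
tip=t-.006*dh; tip[2]=t[2]-.165
print('pred tip',tip,proj('scene',tip),'hole',proj('scene',[.473,-.188,.09]))
for y in range(105,222,5):
    v=np.nonzero(d[y,110:200])[0]+110; print(y,(v.min(),v.max(),len(v)) if len(v) else '')
E
```

```text
32.9 tcp [ 0.4743 -0.1945  0.3138] yaw 104.1 z [-0.    -0.001 -1.   ] q [-0.55  0.18  0.15  1.53 -0.    0.78] gap 0.005944971844325329 grip 68.58959909761325 F [ 0.1 -0.2 -0.9]
32.95 [ 0.4743932  -0.19400395  0.31380021] 0.006377853973415232 68.59071750193834 [-0.33257286 -0.80206486 -1.23382004]
[324 115  49   9 227] [347.5 118.6]
[129 122   8   6  34] [132.5 124.3]
[129 130  14  33 244] [136.2 146.8]
[256 185  20  16  56] [265.1 192.5]
pred tip [ 0.47282856 -0.18866952  0.14879837] [[147.47501541 189.04903092]] hole [[152.88355828 204.69892863]]
105 (np.int64(110), np.int64(199), 65)
110 (np.int64(110), np.int64(199), 79)
115 (np.int64(112), np.int64(199), 82)
120 (np.int64(110), np.int64(199), 88)
125 (np.int64(110), np.int64(199), 76)
130 (np.int64(110), np.int64(199), 53)
135 (np.int64(110), np.int64(199), 45)
140 (np.int64(110), np.int64(199), 34)
145 (np.int64(110), np.int64(199), 16)
150 (np.int64(132), np.int64(199), 15)
155 (np.int64(133), np.int64(199), 17)
160 (np.int64(134), np.int64(199), 20)
165 (np.int64(135), np.int64(199), 22)
170 (np.int64(137), np.int64(199), 24)
175 (np.int64(138), np.int64(199), 27)
180 (np.int64(140), np.int64(199), 30)
185 (np.int64(145), np.int64(199), 26)
190 (np.int64(146), np.int64(199), 50)
195 (np.int64(153), np.int64(199), 47)
200 (np.int64(161), np.int64(199), 29)
205 (np.int64(164), np.int64(199), 27)
210 (np.int64(167), np.int64(199), 18)
215 (np.int64(190), np.int64(193), 4)
220
```

The tip is where predicted, about (147,189), over the hole. I'll lower it.

Emit:
{"fn": "carry_out", "kwargs": {"plan": [[[0,0,0,0,0,-4,0],[0,0,0,0,0,-12,0],[0,0,0,0,0,-22,0],[0,0,0,0,0,-32,0],[0,0,0,0,0,-42,0],[0,0,0,0,0,-51,0],[0,0,0,0,0,-58,0],[0,0,0,0,0,-64,0],[0,0,0,0,0,-70,0],[0,0,0,0,0,-75,0],[0,0,0,0,0,-78,0],[0,0,0,0,0,-80,0]]]}}

```text
clock: 34.15
tcp_pos: [0.4745, -0.194, 0.2336]
orientation: [0.0, 0.615, 0.789, -0.0]
wrist_force: [-0.5, -0.3, -0.4]
finger_gap: 0.0062
grip_force: 68.5
```

```bash
python3 - <<'E'
from h import *
pose(); s=diffcheck('s30')
E
```

```text
34.15 tcp [ 0.4745 -0.194   0.2336] yaw 104.2 z [-0.001 -0.001 -1.   ] q [-0.54  0.18 -0.05  1.34 -0.    0.78] gap 0.006216760413494121 grip 68.53711522417143 F [-0.5 -0.3 -0.4]
34.2 [ 0.47438677 -0.19393403  0.23341166] 0.006727026016441335 68.51169347763062 [ 0.3791233   0.13699247 -1.3174605 ]
[324 115  49   8 221] [347.2 118.6]
[139 151   6   5  26] [141.6 152.8]
[139 160  13  27 188] [145.3 173.3]
[256 185  20  16  57] [265.1 192.5]
```

Emit:
{"fn": "carry_out", "kwargs": {"plan": [[[0,0,0,0,0,-5,0],[0,0,0,0,0,-12,0],[0,0,0,0,0,-20,0],[0,0,0,0,0,-28,0],[0,0,0,0,0,-35,0],[0,0,0,0,0,-41,0],[0,0,0,0,0,-46,0],[0,0,0,0,0,-49,0],[0,0,0,0,0,-51,0],[0,0,0,0,0,-51,0]]]}}

```text
clock: 35.2
tcp_pos: [0.4745, -0.1939, 0.1827]
orientation: [0.0, 0.615, 0.789, -0.0]
wrist_force: [0.0, -0.8, -1.0]
finger_gap: 0.0065
grip_force: 68.5
```

Emit:
{"fn": "carry_out", "kwargs": {"plan": [[[0,0,0,0,0,-2,0],[0,0,0,0,0,-3,0],[0,0,0,0,0,-4,0],[0,0,0,0,0,-4,0]]]}}

```text
clock: 35.6
tcp_pos: [0.4744, -0.1939, 0.1787]
orientation: [0.0, 0.615, 0.789, -0.001]
wrist_force: [0.1, 0.9, -1.2]
finger_gap: 0.0065
grip_force: 68.5
```

Emit:
{"fn": "carry_out", "kwargs": {"plan": [[[0,0,0,0,0,-1,0],[0,0,0,0,0,-2,0],[0,0,0,0,0,-3,0],[0,0,0,0,0,-3,0]]]}}

```text
clock: 36.0
tcp_pos: [0.4744, -0.1939, 0.1756]
orientation: [-0.0, 0.615, 0.789, -0.001]
wrist_force: [-0.0, -0.8, -1.5]
finger_gap: 0.0066
grip_force: 68.5
```

Emit:
{"fn": "carry_out", "kwargs": {"plan": [[[0,0,0,0,0,-1,0],[0,0,0,0,0,-1.5,0],[0,0,0,0,0,-2,0],[0,0,0,0,0,-2,0]]]}}

```text
clock: 36.4
tcp_pos: [0.4744, -0.1939, 0.1737]
orientation: [0.0, 0.615, 0.789, -0.0]
wrist_force: [-0.1, -1.1, -0.8]
finger_gap: 0.0065
grip_force: 68.5
```

Emit:
{"fn": "carry_out", "kwargs": {"plan": [[[0,0,0,0,0,-1,0],[0,0,0,0,0,-2,0],[0,0,0,0,0,-3,0],[0,0,0,0,0,-3,0]]]}}

```text
clock: 36.8
tcp_pos: [0.4744, -0.1939, 0.1706]
orientation: [-0.0, 0.615, 0.789, -0.001]
wrist_force: [0.3, 0.4, -0.6]
finger_gap: 0.0062
grip_force: 68.5
```

Emit:
{"fn": "carry_out", "kwargs": {"plan": [[[0,0,0,0,0,-1,0],[0,0,0,0,0,-2,0],[0,0,0,0,0,-3,0],[0,0,0,0,0,-3,0]]]}}

```text
clock: 37.2
tcp_pos: [0.4744, -0.1939, 0.1676]
orientation: [-0.0, 0.615, 0.789, -0.0]
wrist_force: [0.2, -0.2, -1.4]
finger_gap: 0.0065
grip_force: 68.5
```

```bash
python3 - <<'E'
from h import *
x,R=pose(); s=diffcheck('s31'); t=x['tcp_pos']
h=cv2.cvtColor(s,cv2.COLOR_RGB2HSV);m=cv2.inRange(h,(105,90,20),(130,255,255))
n=np.array([.970,.244,0]);dh=np.array([.244,-.970,0])
for y in range(170,225,4):
    v=np.nonzero(m[y,130:175])[0]+130
    if len(v):
        e,r=ray('scene',[(v.mean(),y)]);r=r[0];P=e+r*((t-e)@n)/(r@n);print(y,v.min(),v.max(),P.round(4))
E
```

```text
37.2 tcp [ 0.4744 -0.1939  0.1676] yaw 104.2 z [-0.001 -0.001 -1.   ] q [-0.54  0.21 -0.18  1.18 -0.    0.78] gap 0.006490427380503202 grip 68.52146029472351 F [ 0.2 -0.2 -1.4]
37.25 [ 0.4744055  -0.19391013  0.16771271] 0.006057556956162218 68.5204803943634 [ 0.77827772 -0.62946457 -0.98897581]
[324 115  49   8 221] [347.4 118.6]
[146 172   5   4  19] [148.1 173.6]
[146 181  12  24 175] [151.5 192.7]
[256 185  20  16  57] [265.1 192.5]
174 146 150 [ 0.4704 -0.178   0.1956]
182 146 152 [ 0.4711 -0.181   0.1699]
186 147 153 [ 0.4713 -0.1815  0.1561]
190 148 154 [ 0.4714 -0.1821  0.142 ]
194 148 155 [ 0.4718 -0.1837  0.1282]
198 149 156 [ 0.472  -0.1843  0.1136]
202 150 157 [ 0.4721 -0.1849  0.0986]
```

The handle end is at z about 0.202, so the tip is near 0.013, almost on the floor. I'll go a little lower.

Emit:
{"fn": "carry_out", "kwargs": {"plan": [[[0,0,0,0,0,-1,0],[0,0,0,0,0,-1.5,0],[0,0,0,0,0,-2,0],[0,0,0,0,0,-2,0]]]}}

```text
clock: 37.65
tcp_pos: [0.4747, -0.1941, 0.166]
orientation: [0.0, 0.615, 0.789, -0.0]
wrist_force: [-0.4, -0.1, 0.1]
finger_gap: 0.0063
grip_force: 68.8
```

Emit:
{"fn": "carry_out", "kwargs": {"plan": [[[0,0,0,0,0,-0.5,0],[0,0,0,0,0,-1,0],[0,0,0,0,0,-1,0]]]}}

```text
clock: 37.95
tcp_pos: [0.4753, -0.1944, 0.1659]
orientation: [0.001, 0.615, 0.789, -0.0]
wrist_force: [0.8, -0.3, 5.8]
finger_gap: 0.0063
grip_force: 69.8
```

The tip is on the floor (5.8 N upward). I'll let go and hold still.

Emit:
{"fn": "carry_out", "kwargs": {"plan": [[[0,0,0,0,0,0.5,8],[0,0,0,0,0,0.5,12],[0,0,0,0,0,0.5,20],[0,0,0,0,0,0.5,35],[0,0,0,0,0,0.5,50],[0,0,0,0,0,0.5,65],[0,0,0,0,0,0.5,75],[0,0,0,0,0,0.5,75],[0,0,0,0,0,0.5,75],[0,0,0,0,0,0.5,75]]]}}

```text
clock: 38.95
tcp_pos: [0.4745, -0.194, 0.1653]
orientation: [0.0, 0.615, 0.789, -0.0]
wrist_force: [-0.2, 0.3, 0.4]
finger_gap: 0.075
grip_force: 0.0
```

```bash
python3 - <<'E'
from h import *
x,R=pose(); s=diffcheck('s32')
e=blue(s,(110,140,200,240));print(e)
E
```

```text
38.95 tcp [ 0.4745 -0.194   0.1653] yaw 104.2 z [-0.    -0.001 -1.   ] q [-0.54  0.21 -0.19  1.18 -0.    0.78] gap 0.07503090254962619 grip 0.0 F [-0.2  0.3  0.4]
39.0 [ 0.47446747 -0.19393789  0.16532194] 0.07497315334400946 0.0 [ 0.11403769 -0.2301115  -0.63172318]
[324 115  49  10 227] [347.4 118.6]
[154 170   8  34 215] [157.3 188.4]
[256 185  20  16  55] [265.1 192.5]
(array([157.30242611, 178.47347402]), array([157.59031628, 203.49324062]), 128)
```

It stands leaning on the rim, between the open fingers. I'll rise straight up and move clear.

Emit:
{"fn": "carry_out", "kwargs": {"plan": [[[0,0,0,0,0,5,75],[0,0,0,0,0,15,75],[0,0,0,0,0,30,75],[0,0,0,0,0,50,75],[0,0,0,0,0,75,75],[0,0,0,0,0,100,75],[0,0,0,0,0,125,75],[0,0,0,0,-10,140,75],[0,0,0,-20,-40,145,75],[0,0,0,-40,-80,145,75],[0,0,0,-60,-120,145,75],[0,0,0,-80,-160,145,75],[0,0,0,-90,-190,145,75],[0,0,0,-90,-190,145,75],[0,0,0,-90,-190,145,75]]]}}

```text
clock: 40.5
tcp_pos: [0.3841, -0.3845, 0.3108]
orientation: [0.0, 0.615, 0.788, -0.0]
wrist_force: [-0.9, 0.4, -0.1]
finger_gap: 0.0752
grip_force: 0.0
```

```bash
python3 - <<'E'
from h import *
x,R=pose(); s=diffcheck('s33'); t=snap('top','t33')
a=blue(s,(110,140,210,240));print(a)
try:
    b=blue(t,(300,140,375,230));print(b)
    S=sorted(a[:2],key=lambda p:p[1])
    for i in(0,1):
        for j in(0,1): print(i,j,tri(S[i],b[j]))
except Exception as e: print(e)
h=cv2.cvtColor(t,cv2.COLOR_RGB2HSV)
for nm,im,(x0,y0,x1,y1) in(('T',t,(185,115,230,195)),('S',s,(310,190,375,260))):
    m=cv2.inRange(cv2.cvtColor(im,cv2.COLOR_RGB2HSV)[y0:y1,x0:x1],(22,170,80),(34,255,255));y,xx=np.nonzero(m);print('yellow',nm,xx.min()+x0,xx.max()+x0,y.min()+y0,y.max()+y0,len(xx),(xx.mean()+x0).round(1),(y.mean()+y0).round(1))
E
```

```text
40.5 tcp [ 0.3841 -0.3845  0.3108] yaw 104.1 z [-0.    -0.001 -1.   ] q [-0.93  0.25  0.22  1.54 -0.    0.39] gap 0.07515555661286395 grip 0.0 F [-0.9  0.4 -0.1]
40.55 [ 0.3844869  -0.38368466  0.31084206] 0.07501505532554262 0.0 [ 0.10095148 -0.05452451 -0.4125712 ]
[324 115  49   8 223] [347.8 118.5]
[154 169   8  36 217] [157.2 187.4]
[256 185  20  16  55] [265.  192.4]
(array([156.53430248, 169.41463152]), array([157.67680505, 203.44398462]), 168)
(array([336.35588342, 183.30685823]), array([329.24213596, 184.91549914]), 25)
0 0 (array([ 0.46527265, -0.16266289,  0.20193267]), np.float64(0.008888680862728548))
0 1 (array([ 0.46179682, -0.15326502,  0.19549067]), np.float64(0.011679583607061254))
1 0 (array([ 0.48072326, -0.18167966,  0.10392543]), np.float64(0.014063218098020502))
1 1 (array([ 0.47696727, -0.17158915,  0.09603001]), np.float64(0.008350150897379116))
yellow T 203 212 160 189 102 207.6 174.4
yellow S 320 344 195 228 200 332.2 212.8
```

The chisel stands in the hole with its handle end at z about 0.20, and the yellow chisel hasn't moved. Handing in.

```bash
python3 -c "
from h import *
print(order.hand_in())"
```

```text
the job is handed in; nothing more can be done
None
```

The blue chisel is standing in the grey block's hole, leaning on the rim, and I handed the job in at about 41 s. It slipped from the grip twice first: once during the first swing, and once while I was recovering it, when it landed on the yellow handle. I then repeated the full pinch, level lift, swing, tighten and lowering without a slip, and the yellow chisel is within a pixel of where it started.

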